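# Start the load-cell test rig behind its guard

### The arm

A 6-joint arm with a two-finger parallel gripper is mounted at the origin on the work surface. World frame = base frame: x ahead of the robot, y to its left, z up, the work surface at z = 0. Lengths are in m, angles in rad, forces in N, time in s.
With the tool pointing down it reaches from about 0.325 to 0.775 m from the base axis. Payload 9.3 kg.
Tool frame: the origin (TCP) lies at the very end of the fingers, on their centre line; the grasp point (between the pads) lies 19 mm behind it; z points along the fingers, y is the line along which they close (so a half turn about z gives the same grasp; the last joint's range is limited). The gripper opens to 85 mm and grips with 20 to 120 N. Pads are 22 mm wide; open, the fingers measure 114 mm over their backs; the gripper's body (76 mm by 85 mm) begins 54 mm behind the grasp point. The pads swing forward as they close: fully open they stand 13 mm farther back than shut.
Start: joints at [1.05, 0.259, 0.021, 1.334, 0, 1.418], TCP at [0.198, 0.513, 0.231] pointing down, gripper open.
Joint ranges: [-3.04, 3.04], [-0.91, 1.82], [-1.04, 1.36], [-1.92, 1.95], [-1.52, 1.45], [-3.14, 3.14]. Speed limits (rad/s): [2.22, 2.22, 2.79, 3.14, 3.14, 3.14].

### API

Orientations are given as a 3x3 rotation matrix whose columns are the frame's x, y, z axes.
In Python, from bench import * gives the robot as it stands. The module is installed in compiled form; this text tells all that it offers.
- The arm moves only by the tool send_rows, never from a script. Its argument "increments" is a list of rows, each an object of numbers: "tx", "ty", "tz": the shift along the tool's x, y, z in m; "rx", "ry", "rz": the turn, a rotation vector about the tool's x, y, z in degrees; "fingers": the opening, from -1 (shut) to 1 (fully open). In form: [{"tx": .., "ty": .., "tz": .., "rx": .., "ry": .., "rz": .., "fingers": ..}, ...]. A call has 1 to 5 rows; each row shifts and turns the commanded pose from where the row before left it, along the tool's axes as they then stand; what a row does not reach is not made up. A row lasts 1/10 s, in which the tool goes at most 50 mm and 8.59 degrees, less where a joint would pass 70% of its speed; a pose out of reach is approached as far as the arm can. A call with a gripper value outside its range is refused whole. The fingers move at their own pace and stop on an object; "force" is the grip in N (left out, the last holds). Time passes only in rows, so rows that do not move let the fingers close. It gives the time, the measured TCP pose, the force, the opening and the grip force at its end, in the units of the state.
- state(): the state, without advancing time (a new reading comes with each control period).
- camera(name): name is "scene" or "top" or "wrist"; returns the picture (384x512x3 uint8, red, green, blue); there is no depth.
- camera_info(name): a dict with "fov_y" (degrees; the focal length in pixels is half the picture's height over the tangent of half this angle, whatever the lens; pixels are square), "cx", "cy" (the principal point, pixels), "cam_to_world" (4x4, takes a point from camera to world coordinates). Camera axes: x right, y up, looking along -z (the intrinsics and any distortion apply to the point x, -y, -z); pixel columns grow to the right and rows downward; lengths in m; the calibration is good to about 2 mm. A picture is of the moment at which its call begins: read the wrist's pose just before it. camera_info takes no time and is no camera call; for the wrist camera it gives the pose at the moment of the call.
- sign_off(): hands the job in; it is judged then, once.
The state is a dict: "clock": time; "joint_positions": joint angles; "joint_vel": joint speeds; "tau": joint torques, N m; "tool_pos": TCP position; "tool_rot": TCP orientation; "ft_force": force on the tool from outside, world axes, zero at the start; "ft_torque": the same for the moment, N m; "opening": opening from 0.0 (shut) to 1.0 (fully open); "grasp_force": force on a finger pad.
Only numpy, scipy, OpenCV 4.12 (cv2) and the standard library are available. Lean on these libraries where they do the work, as an engineer would, in place of code of your own. Each camera call takes 0.05 s, during which the arm holds its last target. There are 200 camera calls.

### The job

Prove the white breaker unit first: press its test button so that its black lever drops, then lift the lever fully back up. Next stand every loose steel weight upright on the round weighing plate of the load-cell rig, and only then switch the rig on: take the bent rod, reach over the clear guard with it and push the toggle switch in the bay all the way over from left to right, never touching the switch with the hand itself. Finally lay the rod back on its wooden rest as it was, with the weights still standing on the plate, and leave everything else on the desk where it is.

Things in the scene. Friction and masses are not known exactly. Their poses are not given: they have to be found in the camera images.
- breaker: White breaker unit fixed to the desk, a box 100 (x) x 160 (y) x 70 high. Origin: centre of its underside; x points away from the robot side, y to its left. On its top at (0, +40) mm is the grey test button, at (0, -40) mm the black lever.
- button_top (a point): Centre of the top of the round test button (28 mm wide, 84 mm above the desk when up). Pressed straight down; travel 7 mm, spring rising from about 1.5 N to about 5 N at the bottom. An inner bar tips the lever over its balance point at about 3 mm of travel; the lever then falls by itself in under a second.
- button (a joint): Travel of the test button: 0 up, 0.007 m fully pressed. Springs back.
- lever (a joint): Angle of the black lever: 0 = up (leaning 0.2 rad back past vertical, away from the robot, against its stop, where it stays by its weight), 1.35 = dropped towards the robot (-x of the breaker), 1.15 rad from vertical. It weighs 60 g, has no spring, and falls to whichever side of vertical (0.2) it is left on.
- lever_pivot (a point): Pivot of the lever, 62 mm above the desk; the pivot line runs along the breaker's y.
- lever_grip (a point): Point on the lever's centre line 60 mm from the pivot (the lever ends 70 mm from the pivot). The lever is a bar 13 mm wide (along the breaker's y) and 8 mm thick; it can be pinched across its width from above and led up round the pivot.
- rig: Rig fixed to the desk: plywood board 320 (x -195 to +125) x 210 (y), 5 thick. Origin: on the desk under the board; x away from the robot, y left. At x = -95 the round weighing plate. From x = 33 to 111, y = -95 to 95 stands a bay of clear 4 mm panels on all four sides (the guard), open at the top, 130 mm above the desk; free inside x 37 to 107.
- pan (a point): Centre of the top of the round aluminium weighing plate: 200 mm diameter, 14 mm above the desk, no rim, fixed.
- switch_pivot (a point): Pivot of the toggle switch in the bay, 25 mm above the desk, on top of a black block 30 (x) x 44 (y) x 20 mm; at rig (72, 0) mm. The toggle swings along the rig's y.
- toggle_tip (a point): Centre of the 12 mm ball at the end of the steel toggle, 35 mm from its pivot (stem 7 mm thick), about 57 mm above the desk when off or on.
- toggle (a joint): Angle of the toggle: 0 = off, leaning 0.45 rad to the rig's left (+y); 0.9 = on, leaning 0.45 rad to the right (-y). Friction only (about 1 N at the ball): stays where it is left.
- rest: Wooden rest fixed to the desk: two posts 120 mm apart along its x (each 12 thick), with notches 22 mm wide across y whose floors are 140 mm above the desk and whose cheeks end at 160 mm. Base 150 x 90 x 10 mm. Origin: centre of its underside.
- rest_seat (a point): Where the centre of the rod's handle lies when the rod is on its rest: between the two notches, 148 mm above the desk.
- rod: Bent rod, 120 g. Origin: centre of its black handle, 150 (x) x 14 (y) x 16 (z) mm. From its front a 6 mm steel rod runs on along +x to x = 175 and bends straight down to a tip at (175, 0, -123) mm. On its rest the handle lies level in both notches, the bent end beyond it pointing down; grip the middle of the handle, between the posts (108 mm free). Centre of mass about 45 mm ahead.
- weight1: Loose steel weight, 140 to 280 g, one of three to five of the same shape: foot 38 mm diameter, 20 mm high, with a stem 14 mm diameter from there up to 50 mm. Grip the stem. Origin: centre of the underside. May be absent.
- weight2: Loose steel weight, 140 to 280 g, one of three to five of the same shape: foot 38 mm diameter, 20 mm high, with a stem 14 mm diameter from there up to 50 mm. Grip the stem. Origin: centre of the underside. May be absent.
- weight3: Loose steel weight, 140 to 280 g, one of three to five of the same shape: foot 38 mm diameter, 20 mm high, with a stem 14 mm diameter from there up to 50 mm. Grip the stem. Origin: centre of the underside. May be absent.
- weight4: Loose steel weight, 140 to 280 g, one of three to five of the same shape: foot 38 mm diameter, 20 mm high, with a stem 14 mm diameter from there up to 50 mm. Grip the stem. Origin: centre of the underside. May be absent.
- weight5: Loose steel weight, 140 to 280 g, one of three to five of the same shape: foot 38 mm diameter, 20 mm high, with a stem 14 mm diameter from there up to 50 mm. Grip the stem. Origin: centre of the underside. May be absent.
- tape: Bystander: roll of grey tape lying flat, 76 mm diameter, 24 high.
- cutter: Bystander: black utility knife, 150 x 24 x 14 mm.
- battery: Bystander: small block battery, 48 x 26 x 17 mm.
- meter: Bystander: blue multimeter, 130 x 70 x 30 mm.
- mug: Bystander: white mug, 80 mm diameter, 90 high.
Mind the look-alikes: they are no part of the job. Leave any red or turquoise look-alike of the weight4 alone. Leave any red look-alike of the weight2 alone.

How it is judged:
On the way, in this order (a step that is already met when the one before it is completed fails the run):
1. the test button is pressed while the lever is still up (value of joint button above 0.0025 m and value of joint lever below 0.9 rad).
2. the lever has dropped (value of joint lever above 1.1 rad), for 0.1 s.
3. the lever is lifted fully back up, the button released (value of joint lever below 0.12 rad and value of joint button below 0.0015 m), for 0.3 s.
4. every weight stands on the weighing plate, the switch still off (horizontal distance between each of weight1, weight2, weight3, weight4, weight5 and pan below 0.08 m and height (world z) of weight1 between 0.01 and 0.022 m and angle between each of weight1, weight2, weight3, weight4, weight5's own z axis and vertical below 0.12 rad and linear speed of each of weight1, weight2, weight3, weight4, weight5 below 0.03 m/s and height (world z) of weight2 between 0.01 and 0.022 m and height (world z) of weight3 between 0.01 and 0.022 m and height (world z) of weight4 between 0.01 and 0.022 m and height (world z) of weight5 between 0.01 and 0.022 m and value of joint lever below 0.12 rad and value of joint toggle below 0.3 rad), for 0.2 s.
5. the toggle is pushed over to on by the rod (value of joint toggle above 0.75 rad and contact force between rod and toggle above 0.05 N).
At the end, for the whole second after the job is handed in: Toggle on (above 0.75 rad), lever up (below 0.12 rad); every weight present upright (0.12 rad), still, on the plate, within 80 mm of its centre; rod still on its rest, level (0.15 rad), handle centre within 15 mm of the seat, along the rest within 0.12 rad (horizontal distance between each of weight1, weight2, weight3, weight4, weight5 and pan below 0.08 m and height (world z) of weight1 between 0.01 and 0.022 m and angle between each of weight1, weight2, weight3, weight4, weight5's own z axis and vertical below 0.12 rad and linear speed of each of weight1, weight2, weight3, weight4, weight5, rod below 0.03 m/s and height (world z) of weight2 between 0.01 and 0.022 m and height (world z) of weight3 between 0.01 and 0.022 m and height (world z) of weight4 between 0.01 and 0.022 m and height (world z) of weight5 between 0.01 and 0.022 m and value of joint lever below 0.12 rad and value of joint toggle above 0.75 rad and distance between rod and rest_seat below 0.015 m and angle between rod's own z axis and vertical below 0.15 rad and angle between the x axis of rod and the x axis of rest, either way round below 0.12 rad); the robot touches nothing.
It fails at once if the hand or arm touches the toggle switch itself (contact force between any of the fingers, the arm and toggle above 0.3 N).
It fails at once if a bystander is moved more than 30 mm (distance of any of tape, cutter, battery, meter, mug from where it was at the start of the episode above 0.03 m).
Of weight1, weight2, weight3, weight4, weight5 only 3 to 5 are there at a start; the rules pass over those that are not, and their reading is None.
At some moment in a run one of weight1, weight2, weight3, weight4, weight5 may be knocked a few centimetres aside while the robot is not near it.
It also fails if it takes over 210 s, if anything falls off the work surface, if the arm or the gripper's body presses on something with over 40 N, if the wrist force passes 120 N, or if a joint passes its speed limit or range.

## Working session

There is one attempt and no reset: what is moved stays moved. The work goes in short steps, Python scripts to look and compute and a tool call to move; the robot and the scene stay as the last step left them, time stands still between calls to the robot, and variables do not carry over. Pictures are saved under pics/ and viewed, at most 14 in all, crops included, and the job is handed in when it is done.

Besides the shell and the picture viewer there is one more tool, called after "Emit:" as name(argument=value, ...) on one line, values as JSON. send_rows: Moves the arm, as the interface text tells. Its arguments: {"type":"object","properties":{"increments":{"type":"array","items":{"type":"object","properties":{"tx":{"type":"number"},"ty":{"type":"number"},"tz":{"type":"number"},"rx":{"type":"number"},"ry":{"type":"number"},"rz":{"type":"number"},"fingers":{"type":"number"}}}},"force":{"type":"number"}},"required":["increments"]}

```bash
mkdir -p pics
python3 - <<'E'
from bench import *
import cv2
s=state();print({k:(v if not hasattr(v,'tolist') else v.tolist()) for k,v in s.items()})
for n in ["scene","top","wrist"]:
    i=camera_info(n);print(n,i)
for n in ["scene","top"]:
    cv2.imwrite(f"pics/{n}0.png",camera(n)[:,:,::-1])
E
```

```text
{'clock': 0.0, 'joint_positions': [1.050422996296323, 0.259218066958207, 0.020760695147618965, 1.3336645675247567, 1.5808687757148104e-06, 1.4181839394805906], 'joint_vel': [0.00029474357212567315, -0.0010130782793440895, -0.00031963519955004367, -0.0015968352481725517, -0.001711130005838765, -0.0004684577614437829], 'tau': [0.0002989938911923673, -55.56427359580994, 34.45287466049194, 0.013988448190502822, -0.00013021729955653427, 2.4126680386871158e-05], 'tool_pos': [0.19761720595500384, 0.512988135631472, 0.23065167193447603], 'tool_rot': [[-0.9331346179326059, 0.35952656173543973, -0.0006604713941900772], [0.35952711104044327, 0.9331339321872816, -0.0011493596541919601], [0.00020308294448871957, -0.0013099646540595926, -0.9999991213745754]], 'ft_force': [-0.9308802083994349, 0.38004804730625297, 0.08940149466526863], 'ft_torque': [0.0026378919496332924, -0.06263226377248492, -0.04257474005096185], 'grasp_force': 0.0, 'opening': 0.999337438375215}
scene {'fov_y': 51.69166900365505, 'cx': 258.20529389664455, 'cy': 193.77654893241646, 'cam_to_world': array([[ 0.6612366 , -0.60959505
[... 400 characters left out ...]
      [-9.99994444e-01, -1.64240434e-03, -2.90074788e-03,
        -6.33819134e-02],
       [-2.98567954e-03,  5.43168646e-02,  9.98519286e-01,
         1.56358173e+00],
       [ 0.00000000e+00,  0.00000000e+00,  0.00000000e+00,
         1.00000000e+00]])}
wrist {'fov_y': 69.83003311488825, 'cx': 259.71324462029696, 'cy': 187.22551926095386, 'cam_to_world': array([[ 3.58526278e-01, -8.86834166e-01, -2.91520274e-01,
         1.22762082e-01],
       [ 9.33519634e-01,  3.40590509e-01,  1.11978557e-01,
         5.41291578e-01],
       [-1.73718158e-05, -3.12287155e-01,  9.49987754e-01,
         3.73394482e-01],
       [ 0.00000000e+00,  0.00000000e+00,  0.00000000e+00,
         1.00000000e+00]])}
```

View pics/top0.png

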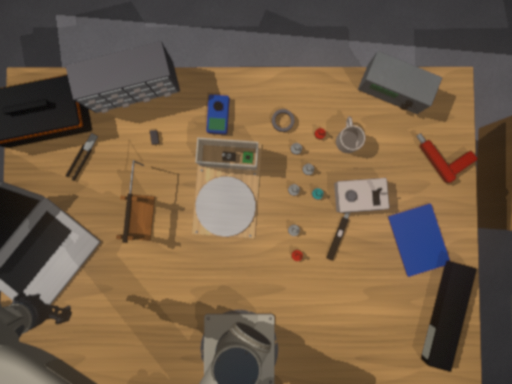

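View pics/scene0.png

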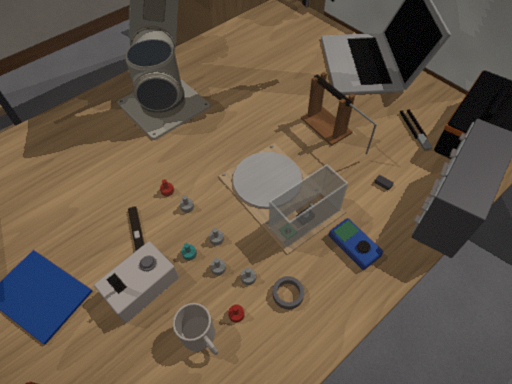

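```bash
cat > h.py <<'E'
import numpy as np, cv2
from bench import *
def ray(n,u,v,info=None):
    i=info or camera_info(n); f=192/np.tan(np.radians(i["fov_y"])/2); M=i["cam_to_world"]
    d=M[:3,:3]@np.array([(u-i["cx"])/f,-(v-i["cy"])/f,-1.]); return M[:3,3],d/np.linalg.norm(d)
def onz(n,u,v,z,info=None):
    o,d=ray(n,u,v,info); return o+d*(z-o[2])/d[2]
def tri(*rs):
    A=sum(np.eye(3)-np.outer(d,d) for o,d in rs); b=sum((np.eye(3)-np.outer(d,d))@o for o,d in rs)
    p=np.linalg.solve(A,b); return p,[np.linalg.norm(np.cross(p-o,d)) for o,d in rs]
def proj(n,p,info=None):
    i=info or camera_info(n); f=192/np.tan(np.radians(i["fov_y"])/2); M=i["cam_to_world"]
    q=M[:3,:3].T@(np.asarray(p,float)-M[:3,3]); return np.array([i["cx"]-f*q[0]/q[2], i["cy"]+f*q[1]/q[2]])
def shot(n,name=None,crop=None,k=1):
    info=camera_info(n); im=camera(n)[:,:,::-1].copy()
    if name:
        c=im if crop is None else im[crop[1]:crop[3],crop[0]:crop[2]]
        cv2.imwrite(f"pics/{name}.png",cv2.resize(c,None,fx=k,fy=k,interpolation=cv2.INTER_CUBIC))
    return im,info
E
python3 - <<'E'
from h import *
np.set_printoptions(precision=3,suppress=True)
im=cv2.imread("pics/top0.png");c=im[100:280,100:400];cv2.imwrite("pics/topc.png",cv2.resize(c,None,fx=2.6,fy=2.6,interpolation=cv2.INTER_CUBIC))
im=cv2.imread("pics/scene0.png");c=im[60:330,80:400];cv2.imwrite("pics/scenec.png",cv2.resize(c,None,fx=2.2,fy=2.2,interpolation=cv2.INTER_CUBIC))
E
```

```text
(no output)
```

View pics/topc.png

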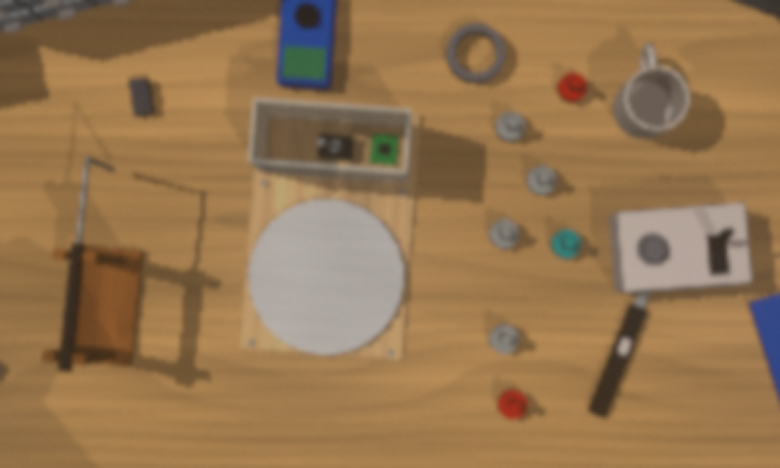

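View pics/scenec.png

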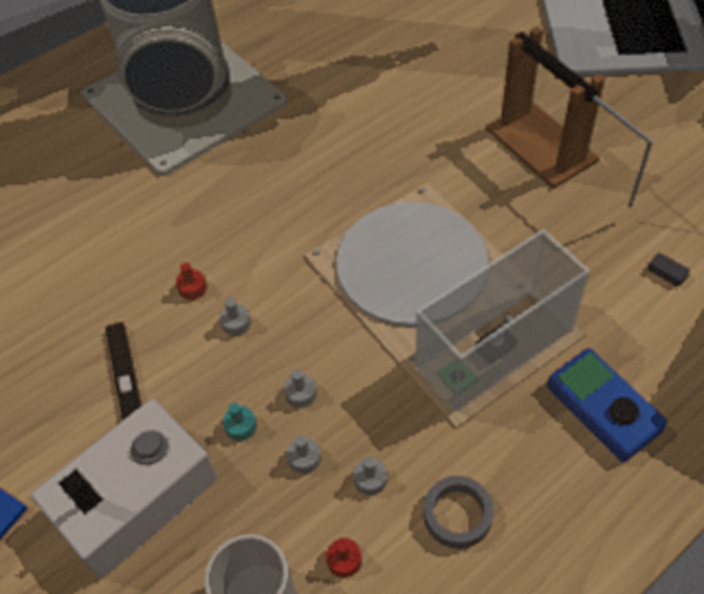

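Run:
```python
from h import *
np.set_printoptions(precision=3,suppress=True)
T=lambda u,v:(u/2.6+100,v/2.6+100); S=lambda u,v:(u/2.2+80,v/2.2+60)
def both(name,t,s):
    p,e=tri(ray("top",*T(*t)),ray("scene",*S(*s))); print(name,p,np.array(e))
both("button",(653,248),(150,441))
both("brk near-left? A",(613,212),(215,462)); 
for q in [(613,212),(745,204),(750,283),(622,292)]: print("brk top corner",onz("top",*T(*q),.07))
both("w1stem",(509,121),(371,462)); both("w2",(544,175),(302,440)); both("w3",(507,230),(299,375)); both("w4",(505,335),(231,304))
both("rod bend",(87,158),(650,144)); both("rod tip",(113,170),(631,205))
both("handle back",(65,370),(521,38)); both("handle front",(78,244),(600,97))
both("pan",(327,276),(411,262))
for q in [(255,100),(412,112),(408,175),(250,163)]: print("guard",onz("top",*T(*q),.13))
both("ball",(336,146),(512,322))
both("lever end",(728,233),(85,475))
```

```text
button [ 0.506 -0.359  0.083] [0.002 0.002]
brk near-left? A [ 0.553 -0.317  0.045] [0.002 0.002]
brk top corner [ 0.55  -0.314  0.07 ]
brk top corner [ 0.56  -0.478  0.07 ]
brk top corner [ 0.462 -0.483  0.07 ]
brk top corner [ 0.451 -0.325  0.07 ]
w1stem [ 0.668 -0.188  0.046] [0. 0.]
w2 [ 0.599 -0.23   0.052] [0.001 0.001]
w3 [ 0.531 -0.182  0.05 ] [0.002 0.002]
w4 [ 0.398 -0.181  0.05 ] [0. 0.]
rod bend [0.611 0.32  0.144] [0.001 0.001]
rod tip [0.61  0.319 0.028] [0.003 0.003]
handle back [0.364 0.344 0.145] [0.004 0.004]
handle front [0.513 0.332 0.146] [0.006 0.006]
pan [0.473 0.045 0.008] [0.001 0.001]
guard [0.682 0.123 0.13 ]
guard [ 0.667 -0.065  0.13 ]
guard [ 0.591 -0.06   0.13 ]
guard [0.606 0.128 0.13 ]
ball [0.643 0.038 0.063] [0.012 0.012]
lever end [ 0.523 -0.433  0.136] [0.006 0.006]
```

Emit:
send_rows(increments=[{"rz":-8.3,"fingers":-1},{"rz":-8.3,"fingers":-1},{"rz":-8.3,"fingers":-1},{"fingers":-1}])

```text
schema error: expected keys tx, ty, tz, rx, ry, rz, fingers
```

Emit:
send_rows(increments=[{"tx":0,"ty":0,"tz":0,"rx":0,"ry":0,"rz":-8.3,"fingers":-1},{"tx":0,"ty":0,"tz":0,"rx":0,"ry":0,"rz":-8.3,"fingers":-1},{"tx":0,"ty":0,"tz":0,"rx":0,"ry":0,"rz":-8.3,"fingers":-1},{"tx":0,"ty":0,"tz":0,"rx":0,"ry":0,"rz":0,"fingers":-1}])

```text
clock: 0.5
tool_pos: [0.1977, 0.5131, 0.231]
tool_rot: [[-0.998, -0.069, -0.0], [-0.069, 0.998, -0.001], [0.0, -0.001, -1.0]]
ft_force: [0.8, 0.2, -0.6]
opening: 0.333
grasp_force: 0.0
```

Emit:
send_rows(increments=[{"tx":-0.013,"ty":-0.047,"tz":0,"rx":0,"ry":0,"rz":0,"fingers":-1},{"tx":-0.013,"ty":-0.047,"tz":0,"rx":0,"ry":0,"rz":0,"fingers":-1},{"tx":-0.013,"ty":-0.047,"tz":0,"rx":0,"ry":0,"rz":0,"fingers":-1},{"tx":-0.013,"ty":-0.047,"tz":0,"rx":0,"ry":0,"rz":0,"fingers":-1},{"tx":-0.013,"ty":-0.047,"tz":0,"rx":0,"ry":0,"rz":0,"fingers":-1}])

```text
clock: 1.0
tool_pos: [0.2783, 0.2814, 0.2312]
tool_rot: [[-0.998, -0.063, 0.0], [-0.063, 0.998, 0.0], [-0.0, 0.0, -1.0]]
ft_force: [1.5, 0.8, 0.3]
opening: -0.002
grasp_force: 0.0
```

Emit:
send_rows(increments=[{"tx":-0.013,"ty":-0.047,"tz":0,"rx":0,"ry":0,"rz":0,"fingers":-1},{"tx":-0.013,"ty":-0.047,"tz":0,"rx":0,"ry":0,"rz":0,"fingers":-1},{"tx":-0.013,"ty":-0.047,"tz":0,"rx":0,"ry":0,"rz":0,"fingers":-1},{"tx":-0.013,"ty":-0.047,"tz":0,"rx":0,"ry":0,"rz":0,"fingers":-1},{"tx":-0.013,"ty":-0.047,"tz":0,"rx":0,"ry":0,"rz":0,"fingers":-1}])

```text
clock: 1.5
tool_pos: [0.3589, 0.051, 0.2315]
tool_rot: [[-0.998, -0.062, 0.001], [-0.062, 0.998, 0.0], [-0.001, -0.0, -1.0]]
ft_force: [-0.1, 0.5, -0.2]
opening: -0.002
grasp_force: 0.0
```

Emit:
send_rows(increments=[{"tx":-0.013,"ty":-0.047,"tz":0,"rx":0,"ry":0,"rz":0,"fingers":-1},{"tx":-0.013,"ty":-0.047,"tz":0,"rx":0,"ry":0,"rz":0,"fingers":-1},{"tx":-0.013,"ty":-0.047,"tz":0,"rx":0,"ry":0,"rz":0,"fingers":-1},{"tx":-0.013,"ty":-0.047,"tz":0,"rx":0,"ry":0,"rz":0,"fingers":-1},{"tx":-0.013,"ty":-0.047,"tz":0,"rx":0,"ry":0,"rz":0,"fingers":-1}])

```text
clock: 2.0
tool_pos: [0.4395, -0.1794, 0.2313]
tool_rot: [[-0.998, -0.061, 0.0], [-0.061, 0.998, 0.0], [-0.0, 0.0, -1.0]]
ft_force: [0.5, 0.9, -0.1]
opening: 0.0
grasp_force: 0.0
```

Run:
```python
from h import *
im,i=shot("wrist","w0"); s=state(); print(s["tool_pos"],s["joint_positions"],s["clock"])
```

```text
[ 0.4420156  -0.18526475  0.23036096] [-0.57107123  0.13705569 -0.13791591  1.29387882 -0.0018429  -0.62999875] 2.05
```

View pics/w0.png

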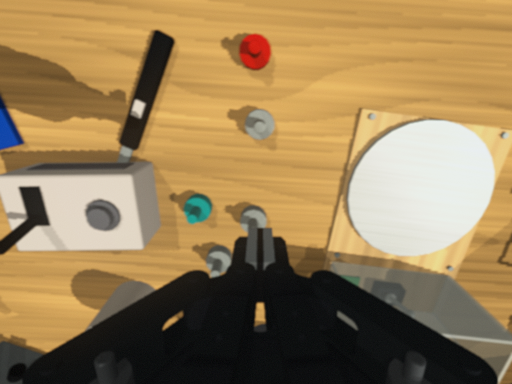

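Run:
```python
from h import *
np.set_printoptions(precision=4,suppress=True)
i=camera_info("wrist")
print(onz("wrist",102,214,.084,i),proj("wrist",(.506,-.359,.083),i))
print("tri",tri(ray("wrist",102,214,i),ray("top",653/2.6+100,248/2.6+100)))
print("w4",onz("wrist",261,122,.05,i)); 
for q in [(0,174),(136,166)]: print(onz("wrist",*q,.07,i))
print(state()["tool_rot"])
```

```text
[ 0.5001 -0.3632  0.084 ] [106.7634 218.5026]
tri (array([ 0.5036, -0.3635,  0.0801]), [np.float64(0.0026127955968190605), np.float64(0.002612795596818945)])
w4 [ 0.3895 -0.1876  0.05  ]
[ 0.4637 -0.4822  0.07  ]
[ 0.4448 -0.3261  0.07  ]
[[-0.9983 -0.0589  0.0006]
 [-0.0589  0.9983 -0.0026]
 [-0.0005 -0.0026 -1.    ]]
```

Emit:
send_rows(increments=[{"tx":-0.013,"ty":-0.044,"tz":0.01,"rx":0,"ry":0,"rz":0,"fingers":-1},{"tx":-0.013,"ty":-0.044,"tz":0.01,"rx":0,"ry":0,"rz":0,"fingers":-1},{"tx":-0.013,"ty":-0.044,"tz":0.01,"rx":0,"ry":0,"rz":0,"fingers":-1},{"tx":-0.013,"ty":-0.044,"tz":0.01,"rx":0,"ry":0,"rz":0,"fingers":-1},{"tx":0,"ty":0,"tz":0,"rx":0,"ry":0,"rz":0,"fingers":-1}])

```text
clock: 2.55
tool_pos: [0.5035, -0.3536, 0.1877]
tool_rot: [[-0.998, -0.059, -0.003], [-0.059, 0.998, 0.002], [0.003, 0.002, -1.0]]
ft_force: [-0.5, 0.5, 1.0]
opening: -0.001
grasp_force: 0.0
```

Run:
```python
from h import *
np.set_printoptions(precision=4,suppress=True)
camera("wrist");print(state()["tool_pos"],state()["tool_rot"])
im,i=shot("wrist","w1"); print(state()["tool_pos"])
print(proj("wrist",(.506,-.359,.083),i), proj("wrist",(.398,-.181,.05),i), proj("wrist",state()["tool_pos"],i))
```

```text
[ 0.5029 -0.3513  0.1887] [[-0.9982 -0.0601 -0.0026]
 [-0.0601  0.9982  0.0023]
 [ 0.0025  0.0024 -1.    ]]
[ 0.5027 -0.3499  0.1898]
[251.516  188.5979] [443.564   81.6772] [262.8297 242.1314]
```

View pics/w1.png

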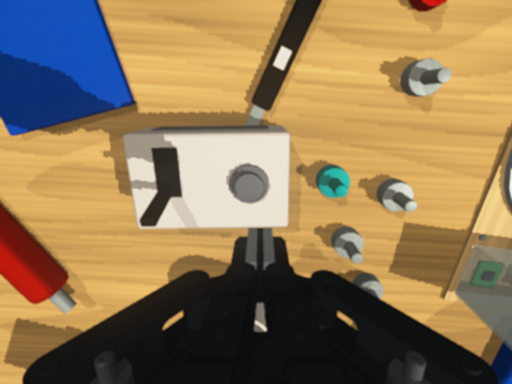

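Emit:
send_rows(increments=[{"tx":-0.002,"ty":-0.011,"tz":0.045,"rx":0,"ry":0,"rz":0,"fingers":-1},{"tx":0,"ty":0,"tz":0.045,"rx":0,"ry":0,"rz":0,"fingers":-1},{"tx":0,"ty":0,"tz":0,"rx":0,"ry":0,"rz":0,"fingers":-1},{"tx":0,"ty":0,"tz":0,"rx":0,"ry":0,"rz":0,"fingers":-1}])

```text
clock: 3.05
tool_pos: [0.5057, -0.3592, 0.1026]
tool_rot: [[-0.998, -0.066, -0.0], [-0.066, 0.998, 0.0], [0.0, 0.0, -1.0]]
ft_force: [-0.5, -1.1, 0.8]
opening: 0.002
grasp_force: 0.0
```

Run:
```python
from h import *
np.set_printoptions(precision=4,suppress=True)
im,i=shot("scene"); print(state()["tool_pos"])
p=proj("scene",state()["tool_pos"]); b=proj("scene",(.505,-.360,.084)); print(p,b)
x,y=int(p[0])-60,int(p[1])-50
print("crop origin",x,y); cv2.imwrite("pics/sc1.png",cv2.resize(im[y:y+100,x:x+120],None,fx=6,fy=6,interpolation=cv2.INTER_CUBIC))
```

```text
[ 0.5065 -0.36    0.1039]
[144.7735 257.0954] [146.5428 260.4392]
crop origin 84 207
```

View pics/sc1.png

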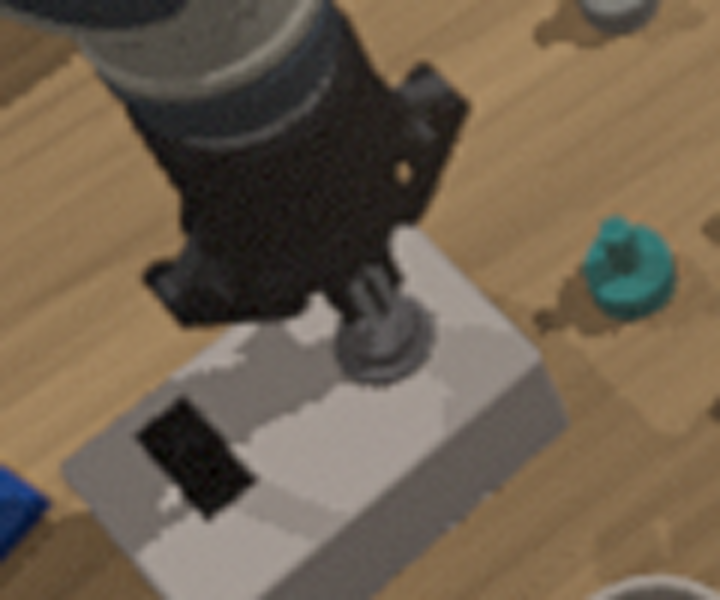

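Emit:
send_rows(increments=[{"tx":0,"ty":0,"tz":0.015,"rx":0,"ry":0,"rz":0,"fingers":-1},{"tx":0,"ty":0,"tz":0.004,"rx":0,"ry":0,"rz":0,"fingers":-1},{"tx":0,"ty":0,"tz":0.004,"rx":0,"ry":0,"rz":0,"fingers":-1},{"tx":0,"ty":0,"tz":0.002,"rx":0,"ry":0,"rz":0,"fingers":-1},{"tx":0,"ty":0,"tz":0,"rx":0,"ry":0,"rz":0,"fingers":-1}])

```text
clock: 3.6
tool_pos: [0.5064, -0.3604, 0.0773]
tool_rot: [[-0.998, -0.067, 0.002], [-0.067, 0.998, -0.001], [-0.002, -0.001, -1.0]]
ft_force: [1.7, 2.2, 5.2]
opening: 0.001
grasp_force: 2.2
```

Run:
```python
from h import *
np.set_printoptions(precision=4,suppress=True)
im,i=shot("scene"); s=state();print(s["tool_pos"],s["ft_force"])
cv2.imwrite("pics/sc2.png",cv2.resize(im[207:307,84:204],None,fx=4,fy=4,interpolation=cv2.INTER_CUBIC))
```

```text
[ 0.5064 -0.3604  0.0773] [2.7562 2.5304 5.0306]
```

Emit:
send_rows(increments=[{"tx":0,"ty":0,"tz":0,"rx":0,"ry":0,"rz":0,"fingers":-1},{"tx":0,"ty":0,"tz":-0.04,"rx":0,"ry":0,"rz":0,"fingers":-0.2},{"tx":0,"ty":0,"tz":-0.04,"rx":0,"ry":0,"rz":0,"fingers":-0.2},{"tx":0.02,"ty":0,"tz":-0.03,"rx":0,"ry":0,"rz":0,"fingers":-0.2},{"tx":0.02,"ty":0,"tz":0,"rx":0,"ry":0,"rz":0,"fingers":-0.2}])

```text
clock: 4.15
tool_pos: [0.4665, -0.3641, 0.1903]
tool_rot: [[-0.998, -0.067, 0.004], [-0.067, 0.998, -0.005], [-0.003, -0.005, -1.0]]
ft_force: [0.4, -0.8, -0.1]
opening: 0.401
grasp_force: 0.0
```

Run:
```python
from h import *
np.set_printoptions(precision=4,suppress=True)
camera("wrist");im,i=shot("wrist","w2"); s=state();print(s["tool_pos"],s["opening"],s["clock"])
print([proj("wrist",p,i) for p in [(.456,-.4437,.0865),(.447,-.444,.09),(.511,-.44,.062),(.506,-.36,.084)]])
```

```text
[ 0.4641 -0.3632  0.1873] 0.402325864445316 4.25
[array([174.1976, 173.7365]), array([172.4087, 165.1225]), array([186.0113, 217.3651]), array([261.0048, 227.0296])]
```

View pics/w2.png

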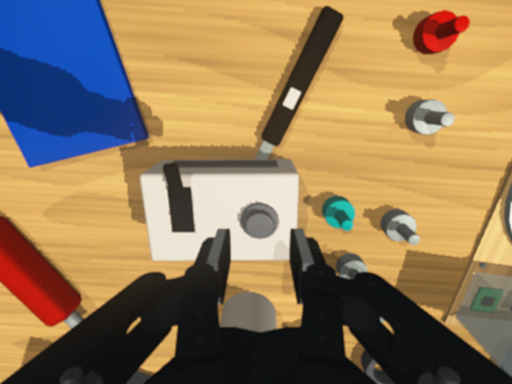

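Emit:
send_rows(increments=[{"tx":0.006,"ty":-0.04,"tz":0,"rx":0,"ry":0,"rz":0,"fingers":-0.2},{"tx":0.006,"ty":-0.04,"tz":0,"rx":0,"ry":0,"rz":0,"fingers":-0.2},{"tx":0,"ty":0,"tz":0.04,"rx":0,"ry":0,"rz":0,"fingers":-0.2},{"tx":0,"ty":0,"tz":0.04,"rx":0,"ry":0,"rz":0,"fingers":-0.2},{"tx":0,"ty":0,"tz":0.015,"rx":0,"ry":0,"rz":0,"fingers":-0.2}])

```text
clock: 4.75
tool_pos: [0.4577, -0.4422, 0.0862]
tool_rot: [[-0.998, -0.066, -0.005], [-0.066, 0.998, 0.005], [0.004, 0.006, -1.0]]
ft_force: [0.1, 0.4, 0.1]
opening: 0.399
grasp_force: 0.0
```

Emit:
send_rows(increments=[{"tx":0,"ty":0,"tz":0.01,"rx":0,"ry":0,"rz":0,"fingers":-0.2},{"tx":0,"ty":0,"tz":0.005,"rx":0,"ry":0,"rz":0,"fingers":-0.2},{"tx":0,"ty":0,"tz":0,"rx":0,"ry":0,"rz":0,"fingers":-0.2}])

```text
clock: 5.05
tool_pos: [0.4594, -0.4435, 0.0761]
tool_rot: [[-0.998, -0.067, -0.0], [-0.067, 0.998, 0.0], [0.0, 0.0, -1.0]]
ft_force: [0.1, -0.7, 0.5]
opening: 0.401
grasp_force: 0.0
```

Run:
```python
from h import *
s=state();print(s["tool_pos"],s["ft_force"],s["opening"])
im,i=shot("wrist","w3",(140,110,400,330),3)
```

```text
[ 0.45935878 -0.44348559  0.07612586] [ 0.07135317 -0.65109195  0.52439491] 0.400557751060769
```

View pics/w3.png

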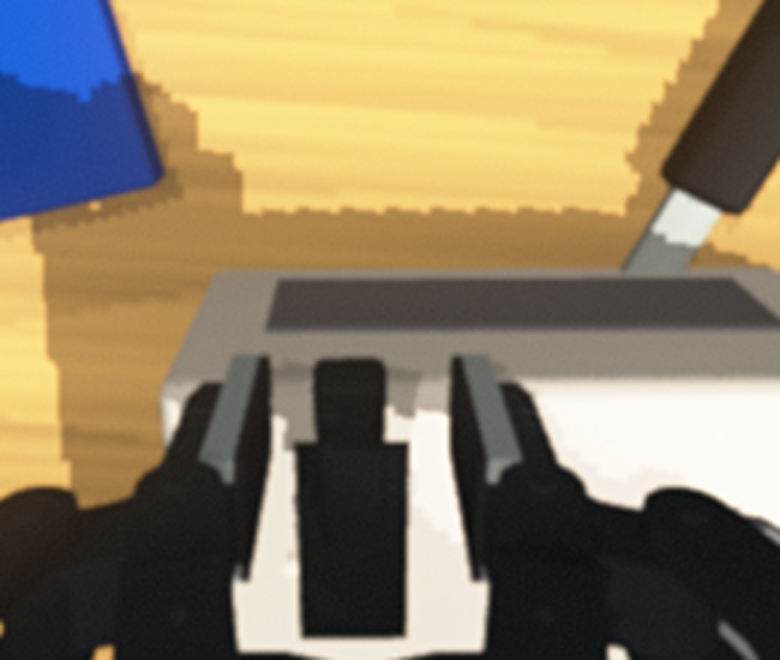

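Emit:
send_rows(increments=[{"tx":0,"ty":0,"tz":0,"rx":0,"ry":0,"rz":0,"fingers":-1},{"tx":0,"ty":0,"tz":0,"rx":0,"ry":0,"rz":0,"fingers":-1},{"tx":0,"ty":0,"tz":0,"rx":0,"ry":0,"rz":0,"fingers":-1},{"tx":0,"ty":0,"tz":0,"rx":0,"ry":0,"rz":0,"fingers":-1}], force=20)

```text
clock: 5.5
tool_pos: [0.4597, -0.445, 0.0776]
tool_rot: [[-0.998, -0.066, 0.002], [-0.066, 0.998, -0.004], [-0.001, -0.004, -1.0]]
ft_force: [-0.0, -4.7, 0.7]
opening: 0.147
grasp_force: 23.6
```

Emit:
send_rows(increments=[{"tx":-0.0065,"ty":0,"tz":-0.011,"rx":0,"ry":0,"rz":0,"fingers":-1},{"tx":-0.009,"ty":0,"tz":-0.0095,"rx":0,"ry":0,"rz":0,"fingers":-1},{"tx":-0.0105,"ty":0,"tz":-0.007,"rx":0,"ry":0,"rz":0,"fingers":-1},{"tx":-0.012,"ty":0,"tz":-0.0045,"rx":0,"ry":0,"rz":0,"fingers":-1}])

```text
clock: 5.9
tool_pos: [0.4971, -0.4423, 0.1097]
tool_rot: [[-0.998, -0.066, 0.0], [-0.066, 0.998, -0.003], [0.0, -0.003, -1.0]]
ft_force: [-2.2, -5.7, -2.7]
opening: 0.144
grasp_force: 21.2
```

Emit:
send_rows(increments=[{"tx":-0.0125,"ty":0,"tz":-0.002,"rx":0,"ry":0,"rz":0,"fingers":-1},{"tx":-0.0125,"ty":0,"tz":0.001,"rx":0,"ry":0,"rz":0,"fingers":-1},{"tx":0,"ty":0,"tz":0,"rx":0,"ry":0,"rz":0,"fingers":-1}])

```text
clock: 6.2
tool_pos: [0.5237, -0.4405, 0.1108]
tool_rot: [[-0.998, -0.067, 0.002], [-0.067, 0.998, -0.004], [-0.002, -0.004, -1.0]]
ft_force: [-0.9, -5.5, 6.9]
opening: 0.148
grasp_force: 19.9
```

Emit:
send_rows(increments=[{"tx":0,"ty":0,"tz":0,"rx":0,"ry":0,"rz":0,"fingers":-0.3},{"tx":0,"ty":0,"tz":0,"rx":0,"ry":0,"rz":0,"fingers":-0.3},{"tx":0,"ty":0,"tz":-0.04,"rx":0,"ry":0,"rz":0,"fingers":-0.3},{"tx":0,"ty":0,"tz":-0.05,"rx":0,"ry":0,"rz":0,"fingers":0},{"tx":0.018,"ty":0.0445,"tz":0,"rx":0,"ry":0,"rz":0,"fingers":0}])

```text
clock: 6.7
tool_pos: [0.5063, -0.4033, 0.208]
tool_rot: [[-0.998, -0.064, 0.013], [-0.065, 0.998, -0.013], [-0.012, -0.014, -1.0]]
ft_force: [0.5, 1.2, -0.1]
opening: 0.496
grasp_force: 0.0
```

Emit:
send_rows(increments=[{"tx":0.018,"ty":0.0445,"tz":0,"rx":0,"ry":0,"rz":0,"fingers":0},{"tx":0.018,"ty":0.0445,"tz":0,"rx":0,"ry":0,"rz":0,"fingers":0},{"tx":0.018,"ty":0.0445,"tz":0,"rx":0,"ry":0,"rz":0,"fingers":0},{"tx":0.018,"ty":0.0445,"tz":0,"rx":0,"ry":0,"rz":0,"fingers":0},{"tx":0.018,"ty":0.0445,"tz":0,"rx":0,"ry":0,"rz":0,"fingers":0}])

```text
clock: 7.2
tool_pos: [0.395, -0.1781, 0.1991]
tool_rot: [[-0.998, -0.066, -0.0], [-0.066, 0.998, 0.001], [0.0, 0.001, -1.0]]
ft_force: [1.1, 0.7, 0.9]
opening: 0.501
grasp_force: 0.0
```

Emit:
send_rows(increments=[{"tx":0,"ty":0,"tz":0,"rx":0,"ry":0,"rz":0,"fingers":0},{"tx":0,"ty":0,"tz":0,"rx":0,"ry":0,"rz":0,"fingers":0}])

```text
clock: 7.4
tool_pos: [0.3962, -0.1792, 0.1999]
tool_rot: [[-0.998, -0.068, 0.001], [-0.068, 0.998, -0.001], [-0.001, -0.001, -1.0]]
ft_force: [-0.1, 0.1, 0.5]
opening: 0.498
grasp_force: 0.0
```

Run:
```python
from h import *
np.set_printoptions(precision=4,suppress=True)
t,_=shot("top"); w,i=shot("wrist"); s=state();print(s["tool_pos"],s["tool_rot"],s["opening"])
a=cv2.resize(t[130:270,220:400],None,fx=2.2,fy=2.2,interpolation=cv2.INTER_CUBIC)
b=cv2.resize(w,(400,300)); H=max(a.shape[0],b.shape[0])
c=np.zeros((H,a.shape[1]+b.shape[1],3),np.uint8);c[:a.shape[0],:a.shape[1]]=a;c[:b.shape[0],a.shape[1]:]=b
cv2.imwrite("pics/m1.png",c);print(c.shape,a.shape); cv2.imwrite("pics/w4.png",w);cv2.imwrite("pics/t4.png",t)
for p in [(.668,-.188,.05),(.599,-.23,.05),(.531,-.182,.05),(.398,-.181,.05)]: print(proj("wrist",p,i),proj("top",p))
print("bend",[proj("top",p) for p in [(.5115,-.44,.062),(.525,-.44,.13)]])
```

```text
[ 0.3969 -0.1806  0.1994] [[-0.9978 -0.0666  0.0006]
 [-0.0666  0.9978 -0.0003]
 [-0.0006 -0.0004 -1.    ]] 0.5015132134541189
(308, 796, 3) (308, 396, 3)
[241.1703 358.3722] [295.8115 146.256 ]
[212.0106 317.6301] [308.7722 167.1775]
[251.1209 276.3871] [294.229  187.9451]
[259.0999 174.3892] [294.1624 228.8078]
bend [array([374.2921, 193.6402]), array([379.7331, 188.4077])]
```

View pics/m1.png

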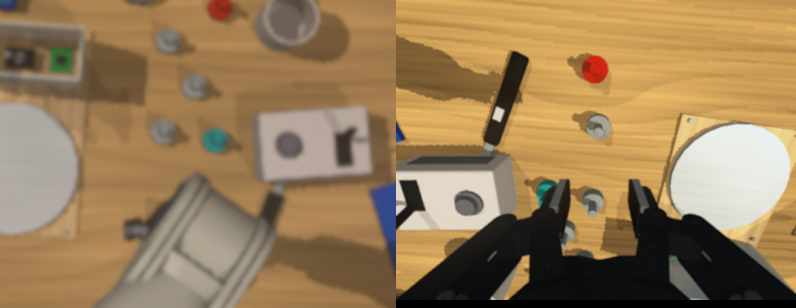

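```bash
cat >> h.py <<'E'
def grey(im,box,smax=45,vmin=90):
    x0,y0,x1,y1=box; hsv=cv2.cvtColor(im[y0:y1,x0:x1],cv2.COLOR_BGR2HSV)
    m=((hsv[...,1]<smax)&(hsv[...,2]>vmin)).astype(np.uint8)
    n,l,st,c=cv2.connectedComponentsWithStats(m)
    return [(c[k]+[x0,y0],st[k,:5]+np.array([x0,y0,0,0,0])) for k in range(1,n) if st[k,4]>25]
E
python3 - <<'E'
from h import *
np.set_printoptions(precision=4,suppress=True)
w=cv2.imread("pics/w4.png");i=camera_info("wrist")
for r in grey(w,(220,120,300,215),60,70): print(r)
for p in [(.398,-.181,.0),(.398,-.181,.02),(.398,-.181,.05)]: print(proj("wrist",p,i))
for a in (0.,.02,.05): print(onz("wrist",260,160,a,i))
t=cv2.imread("pics/t4.png")
for r in grey(t,(285,135,330,205),60,90): print(r, onz("top",*r[0],.02))
t=cv2.imread("pics/top0.png")
for r in grey(t,(285,135,330,242),60,90): print(r, onz("top",*r[0],.02))
cv2.imwrite("pics/w4c.png",cv2.resize(w[110:230,200:320],None,fx=4,fy=4))
E
```

```text
(array([258.7439, 161.7834]), array([244, 147,  30,  31, 734]))
[259.5339 163.7881]
[259.5333 167.6489]
[259.5322 174.3476]
[ 0.3931 -0.1807  0.    ]
[ 0.3886 -0.1811  0.02  ]
[ 0.3819 -0.1816  0.05  ]
(array([295.8837, 148.3953]), array([291, 144,  11,  10,  86])) [ 0.6651 -0.1907  0.02  ]
(array([307.9444, 168.9444]), array([303, 164,  11,  11,  90])) [ 0.596  -0.2305  0.02  ]
(array([293.4483, 189.4713]), array([289, 185,  10,  10,  87])) [ 0.5275 -0.1817  0.02  ]
(array([295.8235, 148.4   ]), array([291, 144,  11,  10,  85])) [ 0.665  -0.1905  0.02  ]
(array([307.9432, 168.8295]), array([303, 164,  11,  11,  88])) [ 0.5964 -0.2305  0.02  ]
(array([293.4767, 189.5233]), array([289, 185,  10,  10,  86])) [ 0.5273 -0.1818  0.02  ]
(array([293.5542, 229.7711]), array([289, 225,  10,  11,  83])) [ 0.3937 -0.1813  0.02  ]
```

Emit:
send_rows(increments=[{"tx":0.003,"ty":0,"tz":0.045,"rx":0,"ry":0,"rz":0,"fingers":0},{"tx":0,"ty":0,"tz":0.045,"rx":0,"ry":0,"rz":0,"fingers":0},{"tx":0,"ty":0,"tz":0.045,"rx":0,"ry":0,"rz":0,"fingers":0},{"tx":0,"ty":0,"tz":0.03,"rx":0,"ry":0,"rz":0,"fingers":0},{"tx":0,"ty":0,"tz":0.008,"rx":0,"ry":0,"rz":0,"fingers":0}])

```text
clock: 8.0
tool_pos: [0.3922, -0.1801, 0.0232]
tool_rot: [[-0.998, -0.065, -0.005], [-0.065, 0.998, 0.003], [0.004, 0.004, -1.0]]
ft_force: [0.5, 0.4, 1.4]
opening: 0.5
grasp_force: 0.0
```

Emit:
send_rows(increments=[{"tx":0,"ty":0,"tz":0,"rx":0,"ry":0,"rz":0,"fingers":0},{"tx":0,"ty":0,"tz":0,"rx":0,"ry":0,"rz":0,"fingers":0}])

```text
clock: 8.2
tool_pos: [0.3944, -0.1812, 0.0273]
tool_rot: [[-0.998, -0.066, 0.001], [-0.066, 0.998, -0.001], [-0.001, -0.001, -1.0]]
ft_force: [-0.6, -0.1, -0.3]
opening: 0.498
grasp_force: 0.0
```

Run:
```python
from h import *
np.set_printoptions(precision=4,suppress=True)
w,i=shot("wrist"); s=state();print(s["tool_pos"],s["ft_force"])
cv2.imwrite("pics/w5.png",cv2.resize(w[120:350,150:370],None,fx=2.5,fy=2.5))
print(proj("wrist",(.394,-.181,.05),i),proj("wrist",s["tool_pos"],i))
```

```text
[ 0.3945 -0.1812  0.0276] [-0.7713 -0.1592  0.2393]
[260.9481 263.3055] [260.3374 241.9017]
```

View pics/w5.png

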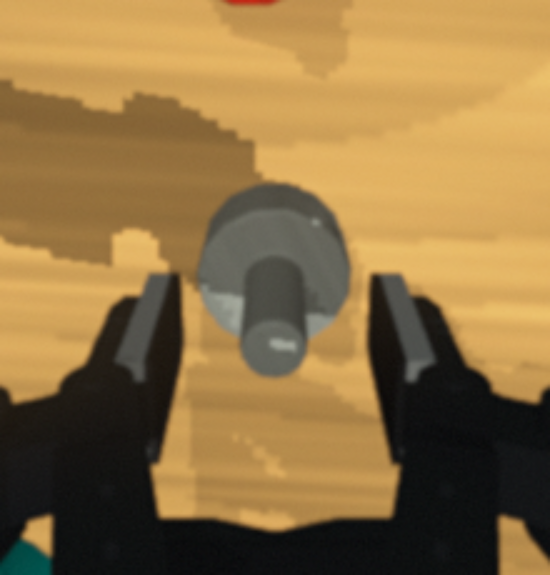

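Emit:
send_rows(increments=[{"tx":0,"ty":0,"tz":0.002,"rx":0,"ry":0,"rz":0,"fingers":-1},{"tx":0,"ty":0,"tz":0,"rx":0,"ry":0,"rz":0,"fingers":-1},{"tx":0,"ty":0,"tz":0,"rx":0,"ry":0,"rz":0,"fingers":-1},{"tx":0,"ty":0,"tz":0,"rx":0,"ry":0,"rz":0,"fingers":-1}], force=50)

```text
clock: 8.65
tool_pos: [0.394, -0.1806, 0.025]
tool_rot: [[-0.998, -0.067, 0.001], [-0.067, 0.998, -0.001], [-0.001, -0.001, -1.0]]
ft_force: [0.2, -0.5, 7.3]
opening: 0.141
grasp_force: 49.0
```

Emit:
send_rows(increments=[{"tx":0,"ty":0,"tz":-0.025,"rx":0,"ry":0,"rz":0,"fingers":-1},{"tx":0,"ty":0,"tz":-0.035,"rx":0,"ry":0,"rz":0,"fingers":-1},{"tx":0,"ty":0,"tz":0,"rx":0,"ry":0,"rz":0,"fingers":-1}])

```text
clock: 8.95
tool_pos: [0.395, -0.1813, 0.0876]
tool_rot: [[-0.998, -0.067, 0.004], [-0.067, 0.998, -0.003], [-0.004, -0.004, -1.0]]
ft_force: [0.1, -0.9, -2.3]
opening: 0.145
grasp_force: 49.4
```

Run:
```python
from h import *
np.set_printoptions(precision=4,suppress=True)
s=state();print(s["tool_pos"],s["ft_force"],s["opening"],s["grasp_force"])
t=cv2.imread("pics/top0.png");hsv=cv2.cvtColor(t,cv2.COLOR_BGR2HSV)[160:250,185:270]
m=((hsv[...,1]<40)&(hsv[...,2]>120)).astype(np.uint8)
n,l,st,c=cv2.connectedComponentsWithStats(m);k=1+st[1:,4].argmax();print(st[k],c[k]+[185,160])
cn=max(cv2.findContours((l==k).astype(np.uint8),0,2)[0],key=len);e=cv2.fitEllipse(cn);print(e)
print(onz("top",e[0][0]+185,e[0][1]+160,.014),onz("top",*(c[k]+[185,160]),.014))
```

```text
[ 0.395  -0.1813  0.0876] [ 0.0625 -0.9389 -2.2535] 0.14511087340374945 49.447846981929615
[  11   17   59   59 2709] [225.1399 205.9878]
((40.17255783081055, 45.970176696777344), (57.69483947753906, 57.973087310791016), 62.78981018066406)
[0.473 0.046 0.014] [0.4729 0.0461 0.014 ]
```

Emit:
send_rows(increments=[{"tx":-0.014,"ty":0.047,"tz":0,"rx":0,"ry":0,"rz":0,"fingers":-1},{"tx":-0.014,"ty":0.047,"tz":0,"rx":0,"ry":0,"rz":0,"fingers":-1},{"tx":-0.014,"ty":0.047,"tz":0,"rx":0,"ry":0,"rz":0,"fingers":-1},{"tx":-0.014,"ty":0.047,"tz":0,"rx":0,"ry":0,"rz":0,"fingers":-1},{"tx":0,"ty":0,"tz":0.02,"rx":0,"ry":0,"rz":0,"fingers":-1}])

```text
clock: 9.45
tool_pos: [0.4383, 0.0161, 0.0651]
tool_rot: [[-0.997, -0.074, 0.004], [-0.074, 0.997, 0.001], [-0.004, 0.001, -1.0]]
ft_force: [0.3, -0.2, -3.7]
opening: 0.143
grasp_force: 49.7
```

Emit:
send_rows(increments=[{"tx":0,"ty":0,"tz":0.015,"rx":0,"ry":0,"rz":0,"fingers":-1},{"tx":0,"ty":0,"tz":0.006,"rx":0,"ry":0,"rz":0,"fingers":-1},{"tx":0,"ty":0,"tz":0.003,"rx":0,"ry":0,"rz":0,"fingers":-1},{"tx":0,"ty":0,"tz":0,"rx":0,"ry":0,"rz":0,"fingers":-1},{"tx":0,"ty":0,"tz":0,"rx":0,"ry":0,"rz":0,"fingers":-1}])

```text
clock: 9.95
tool_pos: [0.4371, 0.0106, 0.0407]
tool_rot: [[-0.998, -0.066, 0.001], [-0.066, 0.998, -0.0], [-0.001, -0.0, -1.0]]
ft_force: [0.4, 0.1, -2.9]
opening: 0.141
grasp_force: 49.7
```

Emit:
send_rows(increments=[{"tx":0,"ty":0,"tz":0.001,"rx":0,"ry":0,"rz":0,"fingers":-1},{"tx":0,"ty":0,"tz":0.001,"rx":0,"ry":0,"rz":0,"fingers":-1},{"tx":0,"ty":0,"tz":0,"rx":0,"ry":0,"rz":0,"fingers":-1}])

```text
clock: 10.25
tool_pos: [0.4373, 0.0107, 0.039]
tool_rot: [[-0.998, -0.066, 0.001], [-0.066, 0.998, -0.001], [-0.001, -0.001, -1.0]]
ft_force: [-0.9, -0.7, 5.7]
opening: 0.143
grasp_force: 50.5
```

Emit:
send_rows(increments=[{"tx":0,"ty":0,"tz":0,"rx":0,"ry":0,"rz":0,"fingers":-0.3},{"tx":0,"ty":0,"tz":0,"rx":0,"ry":0,"rz":0,"fingers":-0.3},{"tx":0,"ty":0,"tz":-0.03,"rx":0,"ry":0,"rz":0,"fingers":-0.3},{"tx":0,"ty":0,"tz":-0.05,"rx":0,"ry":0,"rz":0,"fingers":0}])

```text
clock: 10.65
tool_pos: [0.4351, 0.0113, 0.1172]
tool_rot: [[-0.998, -0.067, -0.006], [-0.067, 0.998, 0.001], [0.006, 0.001, -1.0]]
ft_force: [1.0, 0.3, -0.7]
opening: 0.492
grasp_force: 0.0
```

Emit:
send_rows(increments=[{"tx":-0.0155,"ty":-0.04,"tz":0,"rx":0,"ry":0,"rz":0,"fingers":0},{"tx":-0.0155,"ty":-0.04,"tz":0,"rx":0,"ry":0,"rz":0,"fingers":0},{"tx":-0.0155,"ty":-0.04,"tz":0,"rx":0,"ry":0,"rz":0,"fingers":0},{"tx":-0.0155,"ty":-0.04,"tz":0,"rx":0,"ry":0,"rz":0,"fingers":0},{"tx":-0.0155,"ty":-0.04,"tz":0,"rx":0,"ry":0,"rz":0,"fingers":0}])

```text
clock: 11.15
tool_pos: [0.5281, -0.185, 0.1184]
tool_rot: [[-0.998, -0.067, 0.0], [-0.067, 0.998, -0.0], [-0.0, -0.0, -1.0]]
ft_force: [0.5, 0.2, 0.9]
opening: 0.5
grasp_force: 0.0
```

Emit:
send_rows(increments=[{"tx":0,"ty":0,"tz":0,"rx":0,"ry":0,"rz":0,"fingers":0},{"tx":0,"ty":0,"tz":0,"rx":0,"ry":0,"rz":0,"fingers":0}])

```text
clock: 11.35
tool_pos: [0.5274, -0.1841, 0.1177]
tool_rot: [[-0.998, -0.065, -0.001], [-0.065, 0.998, 0.001], [0.001, 0.001, -1.0]]
ft_force: [-0.6, 0.4, 0.4]
opening: 0.498
grasp_force: 0.0
```

Run:
```python
from h import *
np.set_printoptions(precision=4,suppress=True)
w,i=shot("wrist"); t,_=shot("top");sc,_=shot("scene"); s=state();print(s["tool_pos"],s["ft_force"],s["opening"])
p=(.528,-.182,.02);q=proj("wrist",p,i).astype(int);print(q)
for r in grey(w,(q[0]-35,q[1]-50,q[0]+35,q[1]+40),60,70): print(r,onz("wrist",*r[0],.02,i))
for r in grey(t,(285,135,330,205),60,90): print(r, onz("top",*r[0],.02))
cv2.imwrite("pics/t5.png",t);cv2.imwrite("pics/sc5.png",sc);cv2.imwrite("pics/w6.png",w)
print(proj("scene",(.437,.011,.03)))
hsv=cv2.cvtColor(sc,cv2.COLOR_BGR2HSV)
```

```text
[ 0.527  -0.1824  0.1183] [0.0725 0.7665 0.0925] 0.5008054285392861
[262 189]
(array([261.3278, 185.9277]), array([ 242,  166,   40,   41, 1272])) [ 0.5248 -0.183   0.02  ]
(array([295.9659, 148.4886]), array([291, 144,  11,  10,  88])) [ 0.6647 -0.1909  0.02  ]
(array([307.4568, 182.6308]), array([ 285,  153,   45,   52, 1850])) [ 0.5502 -0.2285  0.02  ]
[248.979  173.4828]
```

Emit:
send_rows(increments=[{"tx":0.001,"ty":-0.001,"tz":0.045,"rx":0,"ry":0,"rz":0,"fingers":0},{"tx":0,"ty":0,"tz":0.035,"rx":0,"ry":0,"rz":0,"fingers":0},{"tx":0,"ty":0,"tz":0.012,"rx":0,"ry":0,"rz":0,"fingers":0},{"tx":0,"ty":0,"tz":0,"rx":0,"ry":0,"rz":0,"fingers":0}])

```text
clock: 11.9
tool_pos: [0.5257, -0.1832, 0.0254]
tool_rot: [[-0.998, -0.068, -0.003], [-0.068, 0.998, 0.001], [0.002, 0.001, -1.0]]
ft_force: [0.1, -0.2, -0.1]
opening: 0.503
grasp_force: 0.0
```

Emit:
send_rows(increments=[{"tx":0,"ty":0,"tz":0,"rx":0,"ry":0,"rz":0,"fingers":-1},{"tx":0,"ty":0,"tz":0,"rx":0,"ry":0,"rz":0,"fingers":-1},{"tx":0,"ty":0,"tz":0,"rx":0,"ry":0,"rz":0,"fingers":-1},{"tx":0,"ty":0,"tz":0,"rx":0,"ry":0,"rz":0,"fingers":-1}])

```text
clock: 12.3
tool_pos: [0.5275, -0.1846, 0.0279]
tool_rot: [[-0.998, -0.067, 0.003], [-0.067, 0.998, -0.001], [-0.003, -0.001, -1.0]]
ft_force: [-0.2, 1.5, 7.9]
opening: 0.142
grasp_force: 49.1
```

Emit:
send_rows(increments=[{"tx":0,"ty":0,"tz":-0.03,"rx":0,"ry":0,"rz":0,"fingers":-1},{"tx":0,"ty":0,"tz":-0.03,"rx":0,"ry":0,"rz":0,"fingers":-1},{"tx":0,"ty":0,"tz":0,"rx":0,"ry":0,"rz":0,"fingers":-1}])

```text
clock: 12.6
tool_pos: [0.5284, -0.1854, 0.0904]
tool_rot: [[-0.998, -0.067, 0.006], [-0.067, 0.998, -0.003], [-0.006, -0.004, -1.0]]
ft_force: [1.4, 0.7, -1.4]
opening: 0.142
grasp_force: 49.5
```

Emit:
send_rows(increments=[{"tx":0.002,"ty":0.049,"tz":0,"rx":0,"ry":0,"rz":0,"fingers":-1},{"tx":0.002,"ty":0.049,"tz":0,"rx":0,"ry":0,"rz":0,"fingers":-1},{"tx":0.002,"ty":0.049,"tz":0,"rx":0,"ry":0,"rz":0,"fingers":-1},{"tx":0.002,"ty":0.049,"tz":0,"rx":0,"ry":0,"rz":0,"fingers":-1},{"tx":0,"ty":0,"tz":0.025,"rx":0,"ry":0,"rz":0,"fingers":-1}])

```text
clock: 13.1
tool_pos: [0.5057, 0.0154, 0.0631]
tool_rot: [[-0.997, -0.072, 0.004], [-0.072, 0.997, 0.001], [-0.004, 0.001, -1.0]]
ft_force: [1.4, -1.2, -3.0]
opening: 0.137
grasp_force: 49.7
```

Emit:
send_rows(increments=[{"tx":0,"ty":0,"tz":0.014,"rx":0,"ry":0,"rz":0,"fingers":-1},{"tx":0,"ty":0,"tz":0.005,"rx":0,"ry":0,"rz":0,"fingers":-1},{"tx":0,"ty":0,"tz":0.002,"rx":0,"ry":0,"rz":0,"fingers":-1},{"tx":0,"ty":0,"tz":0.001,"rx":0,"ry":0,"rz":0,"fingers":-1},{"tx":0,"ty":0,"tz":0,"rx":0,"ry":0,"rz":0,"fingers":-1}])

```text
clock: 13.6
tool_pos: [0.5047, 0.0116, 0.0418]
tool_rot: [[-0.998, -0.067, 0.001], [-0.067, 0.998, 0.002], [-0.001, 0.002, -1.0]]
ft_force: [-13.4, 8.5, 33.7]
opening: 0.144
grasp_force: 53.7
```

Emit:
send_rows(increments=[{"tx":0,"ty":0,"tz":0.001,"rx":0,"ry":0,"rz":0,"fingers":-1},{"tx":0,"ty":0,"tz":0,"rx":0,"ry":0,"rz":0,"fingers":-1}])

```text
clock: 13.8
tool_pos: [0.505, 0.0118, 0.0416]
tool_rot: [[-0.998, -0.067, 0.002], [-0.067, 0.998, 0.003], [-0.002, 0.002, -1.0]]
ft_force: [-15.8, 10.1, 42.5]
opening: 0.143
grasp_force: 54.9
```

Emit:
send_rows(increments=[{"tx":0,"ty":0,"tz":-0.0015,"rx":0,"ry":0,"rz":0,"fingers":-1},{"tx":0,"ty":0,"tz":0,"rx":0,"ry":0,"rz":0,"fingers":-1}])

```text
clock: 14.0
tool_pos: [0.5056, 0.0109, 0.0416]
tool_rot: [[-0.998, -0.067, 0.002], [-0.067, 0.998, 0.001], [-0.002, 0.001, -1.0]]
ft_force: [-7.7, 5.2, 20.4]
opening: 0.141
grasp_force: 52.3
```

Emit:
send_rows(increments=[{"tx":0,"ty":0,"tz":-0.001,"rx":0,"ry":0,"rz":0,"fingers":-1},{"tx":0,"ty":0,"tz":0,"rx":0,"ry":0,"rz":0,"fingers":-0.3},{"tx":0,"ty":0,"tz":0,"rx":0,"ry":0,"rz":0,"fingers":-0.3},{"tx":0,"ty":0,"tz":-0.03,"rx":0,"ry":0,"rz":0,"fingers":-0.3},{"tx":0,"ty":0,"tz":-0.05,"rx":0,"ry":0,"rz":0,"fingers":0}])

```text
clock: 14.5
tool_pos: [0.5037, 0.0106, 0.119]
tool_rot: [[-0.998, -0.066, -0.006], [-0.066, 0.998, 0.001], [0.006, 0.001, -1.0]]
ft_force: [1.2, -0.9, -0.3]
opening: 0.491
grasp_force: 0.0
```

Emit:
send_rows(increments=[{"tx":-0.015,"ty":-0.049,"tz":0,"rx":0,"ry":0,"rz":0,"fingers":0},{"tx":-0.015,"ty":-0.049,"tz":0,"rx":0,"ry":0,"rz":0,"fingers":0},{"tx":-0.015,"ty":-0.049,"tz":0,"rx":0,"ry":0,"rz":0,"fingers":0},{"tx":-0.015,"ty":-0.049,"tz":0,"rx":0,"ry":0,"rz":0,"fingers":0},{"tx":-0.015,"ty":-0.049,"tz":0,"rx":0,"ry":0,"rz":0,"fingers":0}])

```text
clock: 15.0
tool_pos: [0.5949, -0.2253, 0.1206]
tool_rot: [[-0.998, -0.066, -0.0], [-0.066, 0.998, -0.0], [0.0, -0.0, -1.0]]
ft_force: [0.5, 0.6, 0.2]
opening: 0.499
grasp_force: 0.0
```

Emit:
send_rows(increments=[{"tx":0,"ty":0,"tz":0,"rx":0,"ry":0,"rz":0,"fingers":0},{"tx":0,"ty":0,"tz":0,"rx":0,"ry":0,"rz":0,"fingers":0}])

```text
clock: 15.2
tool_pos: [0.5942, -0.2243, 0.1197]
tool_rot: [[-0.998, -0.064, -0.001], [-0.064, 0.998, 0.001], [0.001, 0.001, -1.0]]
ft_force: [-0.5, 0.4, -0.6]
opening: 0.501
grasp_force: 0.0
```

Run:
```python
from h import *
np.set_printoptions(precision=4,suppress=True)
w,i=shot("wrist"); t,_=shot("top"); s=state();print(s["tool_pos"],s["ft_force"],s["opening"])
for p in [(.5965,-.2305,.02)]:
  q=proj("wrist",p,i).astype(int);print(q)
  for r in grey(w,(q[0]-45,q[1]-50,q[0]+45,q[1]+40),60,70): print(r,onz("wrist",*r[0],.02,i))
for r in grey(t,(285,135,330,205),60,90): print(r, onz("top",*r[0],.02))
c=np.hstack([cv2.resize(t[140:250,180:330],(400,293)),cv2.resize(w,(390,293))]);cv2.imwrite("pics/m2.png",c)
```

```text
[ 0.594  -0.2224  0.1204] [0.5055 0.5626 0.5599] 0.49962626406445554
[253 189]
(array([252.3633, 187.0294]), array([ 233,  167,   40,   41, 1258])) [ 0.5938 -0.2314  0.02  ]
(array([310.567 , 174.7155]), array([ 285,  135,   45,   70, 2471])) [ 0.5766 -0.2391  0.02  ]
(array([295.6977, 148.4302]), array([291, 144,  11,  10,  86])) [ 0.6649 -0.19    0.02  ]
```

Emit:
send_rows(increments=[{"tx":-0.001,"ty":-0.0085,"tz":0.045,"rx":0,"ry":0,"rz":0,"fingers":0},{"tx":0,"ty":0,"tz":0.035,"rx":0,"ry":0,"rz":0,"fingers":0},{"tx":0,"ty":0,"tz":0.013,"rx":0,"ry":0,"rz":0,"fingers":0},{"tx":0,"ty":0,"tz":0,"rx":0,"ry":0,"rz":0,"fingers":0}])

```text
clock: 15.7
tool_pos: [0.595, -0.2298, 0.0266]
tool_rot: [[-0.998, -0.068, -0.003], [-0.068, 0.998, 0.002], [0.003, 0.002, -1.0]]
ft_force: [-0.5, -0.9, 0.2]
opening: 0.504
grasp_force: 0.0
```

Emit:
send_rows(increments=[{"tx":0,"ty":0,"tz":0,"rx":0,"ry":0,"rz":0,"fingers":-1},{"tx":0,"ty":0,"tz":0,"rx":0,"ry":0,"rz":0,"fingers":-1},{"tx":0,"ty":0,"tz":0,"rx":0,"ry":0,"rz":0,"fingers":-1},{"tx":0,"ty":0,"tz":0,"rx":0,"ry":0,"rz":0,"fingers":-1}])

```text
clock: 16.1
tool_pos: [0.5971, -0.2315, 0.03]
tool_rot: [[-0.998, -0.067, 0.003], [-0.067, 0.998, -0.001], [-0.003, -0.001, -1.0]]
ft_force: [0.7, 2.3, 6.9]
opening: 0.139
grasp_force: 49.0
```

Emit:
send_rows(increments=[{"tx":0,"ty":0,"tz":-0.03,"rx":0,"ry":0,"rz":0,"fingers":-1},{"tx":0,"ty":0,"tz":-0.05,"rx":0,"ry":0,"rz":0,"fingers":-1},{"tx":0,"ty":0,"tz":-0.02,"rx":0,"ry":0,"rz":0,"fingers":-1},{"tx":0,"ty":0,"tz":0,"rx":0,"ry":0,"rz":0,"fingers":-1}])

```text
clock: 16.5
tool_pos: [0.5976, -0.2323, 0.1324]
tool_rot: [[-0.998, -0.067, 0.006], [-0.067, 0.998, -0.004], [-0.006, -0.004, -1.0]]
ft_force: [0.0, 0.2, -2.4]
opening: 0.135
grasp_force: 49.4
```

View pics/m2.png

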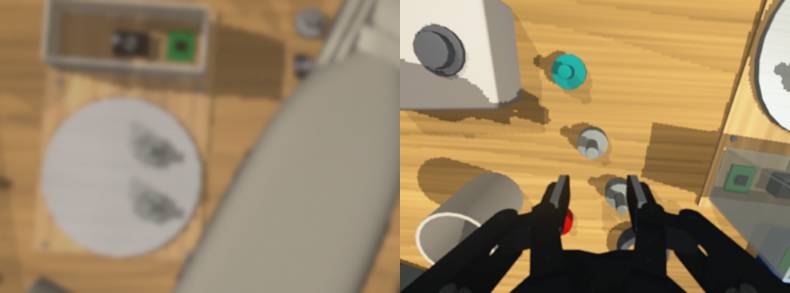

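Emit:
send_rows(increments=[{"tx":0.0197,"ty":0.0462,"tz":0,"rx":0,"ry":0,"rz":0,"fingers":-1},{"tx":0.0197,"ty":0.0462,"tz":0,"rx":0,"ry":0,"rz":0,"fingers":-1},{"tx":0.0197,"ty":0.0462,"tz":0,"rx":0,"ry":0,"rz":0,"fingers":-1},{"tx":0.0197,"ty":0.0462,"tz":0,"rx":0,"ry":0,"rz":0,"fingers":-1},{"tx":0.0197,"ty":0.0462,"tz":0,"rx":0,"ry":0,"rz":0,"fingers":-1}])

```text
clock: 17.0
tool_pos: [0.4811, -0.007, 0.127]
tool_rot: [[-0.998, -0.066, -0.001], [-0.066, 0.998, 0.0], [0.001, 0.0, -1.0]]
ft_force: [1.1, 0.2, -1.3]
opening: 0.141
grasp_force: 49.5
```

Emit:
send_rows(increments=[{"tx":0.0197,"ty":0.0462,"tz":0,"rx":0,"ry":0,"rz":0,"fingers":-1},{"tx":0.0197,"ty":0.0462,"tz":0,"rx":0,"ry":0,"rz":0,"fingers":-1},{"tx":0,"ty":0,"tz":0,"rx":0,"ry":0,"rz":0,"fingers":-1},{"tx":0,"ty":0,"tz":0.045,"rx":0,"ry":0,"rz":0,"fingers":-1},{"tx":0,"ty":0,"tz":0.03,"rx":0,"ry":0,"rz":0,"fingers":-1}])

```text
clock: 17.5
tool_pos: [0.4369, 0.081, 0.0512]
tool_rot: [[-0.998, -0.068, 0.0], [-0.068, 0.998, -0.0], [-0.0, -0.0, -1.0]]
ft_force: [-0.8, -0.4, -1.9]
opening: 0.144
grasp_force: 49.6
```

Emit:
send_rows(increments=[{"tx":0,"ty":0,"tz":0.01,"rx":0,"ry":0,"rz":0,"fingers":-1},{"tx":0,"ty":0,"tz":0,"rx":0,"ry":0,"rz":0,"fingers":-1},{"tx":0,"ty":0,"tz":0,"rx":0,"ry":0,"rz":0,"fingers":-1}])

```text
clock: 17.8
tool_pos: [0.4375, 0.0803, 0.0427]
tool_rot: [[-0.998, -0.066, -0.001], [-0.066, 0.998, -0.0], [0.001, -0.0, -1.0]]
ft_force: [0.1, -0.1, -2.3]
opening: 0.137
grasp_force: 54.0
```

Emit:
send_rows(increments=[{"tx":0,"ty":0,"tz":0.001,"rx":0,"ry":0,"rz":0,"fingers":-1},{"tx":0,"ty":0,"tz":0,"rx":0,"ry":0,"rz":0,"fingers":-1}])

```text
clock: 18.0
tool_pos: [0.4377, 0.0804, 0.0418]
tool_rot: [[-0.998, -0.066, 0.0], [-0.066, 0.998, -0.0], [-0.0, -0.0, -1.0]]
ft_force: [0.2, 0.1, -1.6]
opening: 0.14
grasp_force: 54.1
```

Emit:
send_rows(increments=[{"tx":0,"ty":0,"tz":0.0005,"rx":0,"ry":0,"rz":0,"fingers":-1},{"tx":0,"ty":0,"tz":0,"rx":0,"ry":0,"rz":0,"fingers":-1}])

```text
clock: 18.2
tool_pos: [0.4377, 0.0805, 0.0417]
tool_rot: [[-0.998, -0.067, 0.0], [-0.067, 0.998, -0.0], [-0.0, -0.0, -1.0]]
ft_force: [-2.1, -1.6, 4.6]
opening: 0.143
grasp_force: 54.8
```

Emit:
send_rows(increments=[{"tx":0,"ty":0,"tz":0,"rx":0,"ry":0,"rz":0,"fingers":-0.3},{"tx":0,"ty":0,"tz":0,"rx":0,"ry":0,"rz":0,"fingers":-0.3},{"tx":0,"ty":0,"tz":-0.03,"rx":0,"ry":0,"rz":0,"fingers":-0.3},{"tx":0,"ty":0,"tz":-0.05,"rx":0,"ry":0,"rz":0,"fingers":0},{"tx":0,"ty":0,"tz":-0.048,"rx":0,"ry":0,"rz":0,"fingers":0}])

```text
clock: 18.7
tool_pos: [0.437, 0.0807, 0.1707]
tool_rot: [[-0.998, -0.067, -0.001], [-0.067, 0.998, 0.0], [0.001, 0.0, -1.0]]
ft_force: [1.1, -0.7, 0.1]
opening: 0.496
grasp_force: 0.0
```

Emit:
send_rows(increments=[{"tx":-0.026,"ty":-0.036,"tz":0,"rx":0,"ry":0,"rz":0,"fingers":0},{"tx":-0.026,"ty":-0.036,"tz":0,"rx":0,"ry":0,"rz":0,"fingers":0},{"tx":-0.026,"ty":-0.036,"tz":0,"rx":0,"ry":0,"rz":0,"fingers":0},{"tx":-0.026,"ty":-0.036,"tz":0,"rx":0,"ry":0,"rz":0,"fingers":0},{"tx":-0.026,"ty":-0.036,"tz":0,"rx":0,"ry":0,"rz":0,"fingers":0}])

```text
clock: 19.2
tool_pos: [0.5803, -0.0918, 0.1692]
tool_rot: [[-0.998, -0.067, 0.0], [-0.067, 0.998, 0.0], [-0.0, 0.0, -1.0]]
ft_force: [-0.0, 0.7, 0.5]
opening: 0.497
grasp_force: 0.0
```

Emit:
send_rows(increments=[{"tx":-0.026,"ty":-0.036,"tz":0,"rx":0,"ry":0,"rz":0,"fingers":0},{"tx":-0.026,"ty":-0.036,"tz":0,"rx":0,"ry":0,"rz":0,"fingers":0},{"tx":-0.026,"ty":-0.036,"tz":0.045,"rx":0,"ry":0,"rz":0,"fingers":0},{"tx":0,"ty":0,"tz":0,"rx":0,"ry":0,"rz":0,"fingers":0},{"tx":0,"ty":0,"tz":0,"rx":0,"ry":0,"rz":0,"fingers":0}])

```text
clock: 19.7
tool_pos: [0.6579, -0.1861, 0.1317]
tool_rot: [[-0.998, -0.066, -0.003], [-0.066, 0.998, 0.001], [0.003, 0.002, -1.0]]
ft_force: [0.1, 0.6, 0.3]
opening: 0.499
grasp_force: 0.0
```

Run:
```python
from h import *
np.set_printoptions(precision=4,suppress=True)
camera("wrist")
w,i=shot("wrist"); t,_=shot("top"); s=state();print(s["tool_pos"],s["tool_rot"][:,0],s["opening"])
for p in [(.6655,-.1905,.02)]:
  q=proj("wrist",p,i).astype(int);print(q)
  for r in grey(w,(q[0]-45,q[1]-60,q[0]+45,q[1]+40),60,70): print(r,onz("wrist",*r[0],.02,i))
cv2.imwrite("pics/t7.png",t);cv2.imwrite("pics/w7.png",w)
```

```text
[ 0.6584 -0.1849  0.135 ] [-0.9977 -0.0675 -0.0013] 0.5003002773664684
[254 190]
(array([253.4129, 188.36  ]), array([ 235,  169,   38,   39, 1114])) [ 0.6636 -0.1915  0.02  ]
```

Emit:
send_rows(increments=[{"tx":-0.0055,"ty":-0.0065,"tz":0.045,"rx":0,"ry":0,"rz":0,"fingers":0},{"tx":0,"ty":0,"tz":0.045,"rx":0,"ry":0,"rz":0,"fingers":0},{"tx":0,"ty":0,"tz":0.016,"rx":0,"ry":0,"rz":0,"fingers":0},{"tx":0,"ty":0,"tz":0,"rx":0,"ry":0,"rz":0,"fingers":0},{"tx":0,"ty":0,"tz":0,"rx":0,"ry":0,"rz":0,"fingers":0}])

```text
clock: 20.35
tool_pos: [0.6649, -0.1914, 0.0297]
tool_rot: [[-0.998, -0.068, 0.002], [-0.068, 0.998, -0.001], [-0.002, -0.001, -1.0]]
ft_force: [0.5, -0.1, -0.0]
opening: 0.5
grasp_force: 0.0
```

Emit:
send_rows(increments=[{"tx":0,"ty":0,"tz":0,"rx":0,"ry":0,"rz":0,"fingers":-1},{"tx":0,"ty":0,"tz":0,"rx":0,"ry":0,"rz":0,"fingers":-1},{"tx":0,"ty":0,"tz":0,"rx":0,"ry":0,"rz":0,"fingers":-1},{"tx":0,"ty":0,"tz":0,"rx":0,"ry":0,"rz":0,"fingers":-1}])

```text
clock: 20.75
tool_pos: [0.6652, -0.1919, 0.0298]
tool_rot: [[-0.998, -0.067, 0.003], [-0.067, 0.998, -0.001], [-0.003, -0.001, -1.0]]
ft_force: [-0.3, 1.2, 6.5]
opening: 0.141
grasp_force: 48.7
```

Emit:
send_rows(increments=[{"tx":0,"ty":0,"tz":-0.03,"rx":0,"ry":0,"rz":0,"fingers":-1},{"tx":0,"ty":0,"tz":-0.05,"rx":0,"ry":0,"rz":0,"fingers":-1},{"tx":0,"ty":0,"tz":-0.02,"rx":0,"ry":0,"rz":0,"fingers":-1},{"tx":0,"ty":0,"tz":0,"rx":0,"ry":0,"rz":0,"fingers":-1}])

```text
clock: 21.15
tool_pos: [0.6659, -0.1924, 0.1323]
tool_rot: [[-0.998, -0.067, 0.007], [-0.067, 0.998, -0.003], [-0.006, -0.003, -1.0]]
ft_force: [1.0, -0.6, -1.8]
opening: 0.141
grasp_force: 49.3
```

Emit:
send_rows(increments=[{"tx":0.045,"ty":0.003,"tz":0,"rx":0,"ry":0,"rz":0,"fingers":-1},{"tx":0.045,"ty":0.003,"tz":0,"rx":0,"ry":0,"rz":0,"fingers":-1},{"tx":0.045,"ty":0.003,"tz":0,"rx":0,"ry":0,"rz":0,"fingers":-1},{"tx":0.001,"ty":0.0457,"tz":0,"rx":0,"ry":0,"rz":0,"fingers":-1},{"tx":0.001,"ty":0.0457,"tz":0,"rx":0,"ry":0,"rz":0,"fingers":-1}])

```text
clock: 21.65
tool_pos: [0.5189, -0.101, 0.1268]
tool_rot: [[-0.998, -0.062, -0.001], [-0.062, 0.998, 0.0], [0.001, 0.001, -1.0]]
ft_force: [0.9, 0.3, -2.3]
opening: 0.139
grasp_force: 49.3
```

Emit:
send_rows(increments=[{"tx":0.001,"ty":0.0457,"tz":0,"rx":0,"ry":0,"rz":0,"fingers":-1},{"tx":0.001,"ty":0.0457,"tz":0,"rx":0,"ry":0,"rz":0,"fingers":-1},{"tx":0.001,"ty":0.0457,"tz":0,"rx":0,"ry":0,"rz":0,"fingers":-1},{"tx":0.001,"ty":0.0457,"tz":0,"rx":0,"ry":0,"rz":0,"fingers":-1},{"tx":0,"ty":0,"tz":0,"rx":0,"ry":0,"rz":0,"fingers":-1}])

```text
clock: 22.15
tool_pos: [0.5029, 0.086, 0.1267]
tool_rot: [[-0.997, -0.072, -0.002], [-0.072, 0.997, 0.001], [0.002, 0.002, -1.0]]
ft_force: [-0.4, -1.2, -2.1]
opening: 0.144
grasp_force: 49.5
```

Emit:
send_rows(increments=[{"tx":0,"ty":0,"tz":0.045,"rx":0,"ry":0,"rz":0,"fingers":-1},{"tx":0,"ty":0,"tz":0.03,"rx":0,"ry":0,"rz":0,"fingers":-1},{"tx":0,"ty":0,"tz":0.008,"rx":0,"ry":0,"rz":0,"fingers":-1},{"tx":0,"ty":0,"tz":0,"rx":0,"ry":0,"rz":0,"fingers":-1},{"tx":0,"ty":0,"tz":0,"rx":0,"ry":0,"rz":0,"fingers":-1}])

```text
clock: 22.65
tool_pos: [0.5045, 0.081, 0.0446]
tool_rot: [[-0.998, -0.066, -0.001], [-0.066, 0.998, -0.0], [0.001, -0.0, -1.0]]
ft_force: [-0.1, 0.2, -1.6]
opening: 0.137
grasp_force: 50.4
```

Emit:
send_rows(increments=[{"tx":0,"ty":0,"tz":0.001,"rx":0,"ry":0,"rz":0,"fingers":-1},{"tx":0,"ty":0,"tz":0,"rx":0,"ry":0,"rz":0,"fingers":-1}])

```text
clock: 22.85
tool_pos: [0.5047, 0.0811, 0.0437]
tool_rot: [[-0.998, -0.066, -0.0], [-0.066, 0.998, -0.0], [0.0, -0.0, -1.0]]
ft_force: [-0.4, 0.0, -2.6]
opening: 0.14
grasp_force: 50.4
```

Emit:
send_rows(increments=[{"tx":0,"ty":0,"tz":0.0007,"rx":0,"ry":0,"rz":0,"fingers":-1},{"tx":0,"ty":0,"tz":0,"rx":0,"ry":0,"rz":0,"fingers":-1}])

```text
clock: 23.05
tool_pos: [0.5048, 0.0812, 0.0433]
tool_rot: [[-0.998, -0.067, 0.0], [-0.067, 0.998, -0.0], [-0.0, -0.0, -1.0]]
ft_force: [-0.5, -0.3, 2.3]
opening: 0.138
grasp_force: 50.9
```

Emit:
send_rows(increments=[{"tx":0,"ty":0,"tz":0,"rx":0,"ry":0,"rz":0,"fingers":-0.3},{"tx":0,"ty":0,"tz":0,"rx":0,"ry":0,"rz":0,"fingers":-0.3},{"tx":0,"ty":0,"tz":-0.03,"rx":0,"ry":0,"rz":0,"fingers":-0.3},{"tx":0,"ty":0,"tz":-0.05,"rx":0,"ry":0,"rz":0,"fingers":0},{"tx":0,"ty":0,"tz":-0.05,"rx":0,"ry":0,"rz":0,"fingers":0}])

```text
clock: 23.55
tool_pos: [0.5041, 0.0814, 0.1742]
tool_rot: [[-0.998, -0.067, -0.002], [-0.067, 0.998, 0.0], [0.002, 0.0, -1.0]]
ft_force: [0.3, -0.5, 0.1]
opening: 0.503
grasp_force: 0.0
```

Emit:
send_rows(increments=[{"tx":0,"ty":0,"tz":-0.05,"rx":0,"ry":0,"rz":0,"fingers":0},{"tx":0.0083,"ty":0.0433,"tz":-0.03,"rx":0,"ry":0,"rz":0,"fingers":0},{"tx":0.0083,"ty":0.0433,"tz":0,"rx":0,"ry":0,"rz":0,"fingers":0},{"tx":0.0083,"ty":0.0433,"tz":0,"rx":0,"ry":0,"rz":0,"fingers":0},{"tx":0.0083,"ty":0.0433,"tz":0,"rx":0,"ry":0,"rz":0,"fingers":0}])

```text
clock: 24.05
tool_pos: [0.4602, 0.2508, 0.2516]
tool_rot: [[-0.998, -0.066, 0.001], [-0.066, 0.998, 0.0], [-0.001, 0.0, -1.0]]
ft_force: [0.5, 0.1, 0.0]
opening: 0.5
grasp_force: 0.0
```

Emit:
send_rows(increments=[{"tx":0.0083,"ty":0.0433,"tz":0,"rx":0,"ry":0,"rz":0,"fingers":0},{"tx":0.0083,"ty":0.0433,"tz":0,"rx":0,"ry":0,"rz":0,"fingers":0},{"tx":0,"ty":0,"tz":0,"rx":0,"ry":0,"rz":4.7,"fingers":0},{"tx":0,"ty":0,"tz":0,"rx":0,"ry":0,"rz":4.7,"fingers":0},{"tx":0,"ty":0,"tz":0,"rx":0,"ry":0,"rz":0,"fingers":0}])

```text
clock: 24.55
tool_pos: [0.4381, 0.3351, 0.2509]
tool_rot: [[-0.995, 0.097, -0.0], [0.097, 0.995, -0.0], [0.0, -0.0, -1.0]]
ft_force: [0.5, 0.1, 0.4]
opening: 0.499
grasp_force: 0.0
```

Run:
```python
from h import *
np.set_printoptions(precision=4,suppress=True)
camera("wrist");camera("wrist")
w,i=shot("wrist"); t,_=shot("top"); sc,_=shot("scene");s=state();print(s["tool_pos"],s["tool_rot"],s["opening"],s["clock"])
np.save("wi.npy",i["cam_to_world"]);cv2.imwrite("pics/w8.png",w);cv2.imwrite("pics/t8.png",t);cv2.imwrite("pics/sc8.png",sc)
a=cv2.resize(t[130:260,180:400],(440,260));b=cv2.resize(w,(352,264))
c=np.zeros((600,800,3),np.uint8);c[:260,:440]=a;c[:264,440:792]=b;c[264:564,:440]=cv2.resize(sc[70:270,200:400][:,:],(440,300));c[264:564,440:800]=cv2.resize(sc[210:310,80:200],(360,300))
cv2.imwrite("pics/m3.png",c)
for p in [(.438,.3375,.156),(.3635,.3447,.156),(.5125,.3303,.156)]: print(proj("wrist",p,i))
```

```text
[0.4385 0.3343 0.2512] [[-0.9953  0.0963  0.0001]
 [ 0.0963  0.9953  0.0001]
 [-0.0001  0.0001 -1.    ]] 0.5022811680485438 24.8
[263.2072 188.5283]
[263.7903 102.6483]
[262.7237 259.7431]
```

View pics/m3.png

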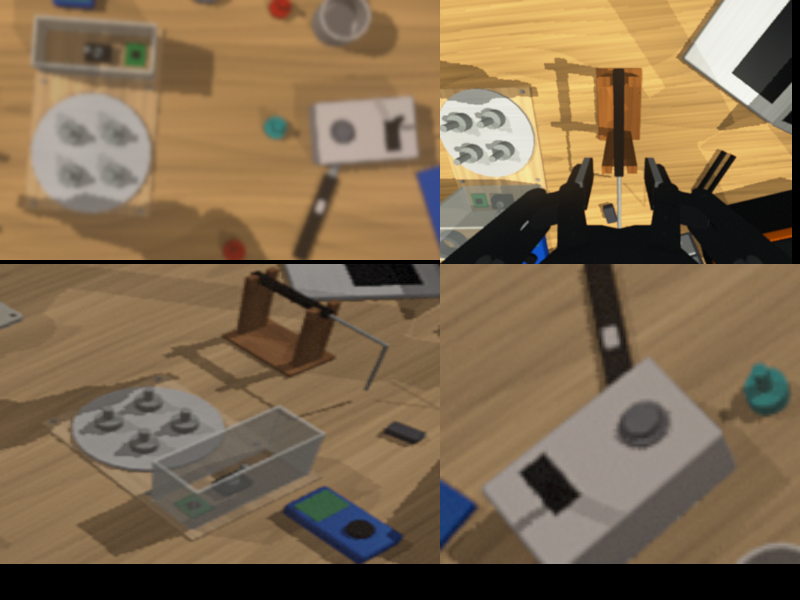

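Run:
```python
from h import *
np.set_printoptions(precision=4,suppress=True)
w=cv2.imread("pics/w8.png");i=camera_info("wrist");print(np.abs(i["cam_to_world"]-np.load("wi.npy")).max())
m=(w.max(2)<60).astype(np.uint8);m[:, :240]=0;m[:,285:]=0;m[200:]=0
pts=[];
for r in range(105,185,5):
    c=np.where(m[r])[0]; 
    if len(c): pts.append((r,c.min(),c.max()));
print(pts)
for r,a,b in pts[::3]: print(r,onz("wrist",(a+b)/2,r,.156,i))
t=cv2.imread("pics/top0.png"); m=(t.max(2)<60).astype(np.uint8)
for r in range(188,250,6):
    c=np.where(m[r,115:150])[0]+115; print(r,c.min() if len(c) else None,c.max() if len(c) else None,onz("top",c.mean(),r,.156)[:2] if len(c) else '')
```

```text
0.0014941650245022808
[(105, np.int64(252), np.int64(266)), (110, np.int64(252), np.int64(266)), (115, np.int64(252), np.int64(266)), (120, np.int64(252), np.int64(266)), (125, np.int64(253), np.int64(266)), (130, np.int64(253), np.int64(266)), (135, np.int64(253), np.int64(266)), (140, np.int64(253), np.int64(266)), (145, np.int64(253), np.int64(266)), (150, np.int64(253), np.int64(266)), (155, np.int64(254), np.int64(266)), (160, np.int64(253), np.int64(266)), (165, np.int64(253), np.int64(266)), (170, np.int64(253), np.int64(266)), (175, np.int64(253), np.int64(266)), (180, np.int64(253), np.int64(266))]
105 [0.3652 0.3404 0.156 ]
120 [0.3772 0.3393 0.156 ]
135 [0.3897 0.3385 0.156 ]
150 [0.4026 0.3373 0.156 ]
165 [0.416 0.336 0.156]
180 [0.4298 0.3347 0.156 ]
188 None None 
194 None None 
200 129 130 [0.4897 0.3266]
206 128 130 [0.4715 0.3278]
212 127 129 [0.4533 0.3306]
218 127 128 [0.4352 0.3319]
224 126 128 [0.417  0.3332]
230 125 127 [0.3989 0.3359]
236 124 126 [0.3809 0.3387]
242 None None 
248 None None
```

Emit:
send_rows(increments=[{"tx":0.0015,"ty":0,"tz":0.045,"rx":0,"ry":0,"rz":0,"fingers":0},{"tx":0,"ty":0,"tz":0.04,"rx":0,"ry":0,"rz":0,"fingers":0},{"tx":0,"ty":0,"tz":0.028,"rx":0,"ry":0,"rz":0,"fingers":0},{"tx":0,"ty":0,"tz":0.01,"rx":0,"ry":0,"rz":0,"fingers":0},{"tx":0,"ty":0,"tz":0,"rx":0,"ry":0,"rz":0,"fingers":0}])

```text
clock: 25.3
tool_pos: [0.4366, 0.3343, 0.1274]
tool_rot: [[-0.995, 0.097, -0.002], [0.097, 0.995, -0.001], [0.002, -0.001, -1.0]]
ft_force: [-0.1, 0.4, 0.4]
opening: 0.498
grasp_force: 0.0
```

Emit:
send_rows(increments=[{"tx":0,"ty":0,"tz":0,"rx":0,"ry":0,"rz":0,"fingers":0},{"tx":0,"ty":0,"tz":0,"rx":0,"ry":0,"rz":0,"fingers":0}])

```text
clock: 25.5
tool_pos: [0.4378, 0.3352, 0.1298]
tool_rot: [[-0.995, 0.097, 0.002], [0.097, 0.995, 0.001], [-0.002, 0.002, -1.0]]
ft_force: [-0.4, 1.2, -0.4]
opening: 0.498
grasp_force: 0.0
```

Run:
```python
from h import *
np.set_printoptions(precision=4,suppress=True)
w,i=shot("wrist"); s=state();print(s["tool_pos"],s["ft_force"],s["tool_rot"][:,1])
m=(w.max(2)<60)
for r in (130,160,190,210,230):
    c=m[r]; e=np.where(np.diff(c.astype(int)))[0]; print(r,e[(e>150)&(e<370)])
```

```text
[0.4377 0.3351 0.1296] [-0.3853 -0.1757  0.2977] [0.097  0.9953 0.0015]
130 [241 273]
160 [242 272]
190 [243 272]
210 [244 272]
230 [218 220 243 273 298 301]
```

Emit:
send_rows(increments=[{"tx":0,"ty":-0.0007,"tz":0,"rx":0,"ry":0,"rz":0,"fingers":-1},{"tx":0,"ty":0,"tz":0,"rx":0,"ry":0,"rz":0,"fingers":-1},{"tx":0,"ty":0,"tz":0,"rx":0,"ry":0,"rz":0,"fingers":-1},{"tx":0,"ty":0,"tz":0,"rx":0,"ry":0,"rz":0,"fingers":-1},{"tx":0,"ty":0,"tz":0,"rx":0,"ry":0,"rz":0,"fingers":-1}], force=90)

```text
clock: 26.05
tool_pos: [0.4371, 0.3342, 0.129]
tool_rot: [[-0.995, 0.097, 0.001], [0.097, 0.995, 0.001], [-0.001, 0.001, -1.0]]
ft_force: [-1.0, -0.4, 5.2]
opening: 0.146
grasp_force: 88.4
```

Emit:
send_rows(increments=[{"tx":0,"ty":0,"tz":-0.01,"rx":0,"ry":0,"rz":0,"fingers":-1},{"tx":0,"ty":0,"tz":-0.03,"rx":0,"ry":0,"rz":0,"fingers":-1},{"tx":0,"ty":0,"tz":-0.045,"rx":0,"ry":0,"rz":0,"fingers":-1},{"tx":0,"ty":0,"tz":-0.045,"rx":0,"ry":0,"rz":0,"fingers":-1},{"tx":0,"ty":0,"tz":0,"rx":0,"ry":0,"rz":0,"fingers":-1}])

```text
clock: 26.55
tool_pos: [0.4384, 0.335, 0.2646]
tool_rot: [[-0.995, 0.097, 0.008], [0.097, 0.995, 0.005], [-0.008, 0.005, -1.0]]
ft_force: [-0.1, 0.3, -1.7]
opening: 0.145
grasp_force: 88.0
```

Emit:
send_rows(increments=[{"tx":0,"ty":0,"tz":0,"rx":0,"ry":0,"rz":0,"fingers":-1},{"tx":0,"ty":0,"tz":0,"rx":0,"ry":0,"rz":0,"fingers":-1}])

```text
clock: 26.75
tool_pos: [0.4363, 0.3338, 0.2571]
tool_rot: [[-0.995, 0.097, -0.002], [0.097, 0.995, -0.001], [0.002, -0.001, -1.0]]
ft_force: [0.4, 0.7, -2.2]
opening: 0.151
grasp_force: 87.9
```

Run:
```python
from h import *
np.set_printoptions(precision=4,suppress=True)
s=state();print(s["tool_pos"],s["ft_force"],s["opening"])
# switch ball & guard from the first pictures
t=cv2.imread("pics/top0.png")[125:180,185:270];sc=cv2.imread("pics/sc8.png")[145:260,255:360]
c=np.zeros((600,800,3),np.uint8);a=cv2.resize(t,None,fx=4.6,fy=4.6,interpolation=cv2.INTER_CUBIC);b=cv2.resize(sc,None,fx=3.8,fy=3.8,interpolation=cv2.INTER_CUBIC);print(a.shape,b.shape)
c[:a.shape[0],:a.shape[1]]=a;c[:b.shape[0],400:400+b.shape[1]]=b[:,:400];cv2.imwrite("pics/m4.png",c)
```

```text
[0.4363 0.3338 0.2571] [ 0.3786  0.7408 -2.1932] 0.15094219153598099
(253, 391, 3) (437, 399, 3)
```

Emit:
send_rows(increments=[{"tx":-0.007,"ty":-0.03,"tz":0,"rx":0,"ry":0,"rz":0,"fingers":-1},{"tx":-0.007,"ty":-0.03,"tz":0,"rx":0,"ry":0,"rz":0,"fingers":-1},{"tx":-0.007,"ty":-0.03,"tz":0,"rx":0,"ry":0,"rz":0,"fingers":-1},{"tx":-0.007,"ty":-0.03,"tz":0,"rx":0,"ry":0,"rz":0,"fingers":-1},{"tx":-0.007,"ty":-0.03,"tz":0,"rx":0,"ry":0,"rz":0,"fingers":-1}])

```text
clock: 27.25
tool_pos: [0.4564, 0.1801, 0.2566]
tool_rot: [[-0.995, 0.097, -0.003], [0.097, 0.995, -0.001], [0.003, -0.001, -1.0]]
ft_force: [0.9, 0.4, -1.2]
opening: 0.145
grasp_force: 88.0
```

Emit:
send_rows(increments=[{"tx":-0.007,"ty":-0.03,"tz":0,"rx":0,"ry":0,"rz":0,"fingers":-1},{"tx":-0.007,"ty":-0.03,"tz":0,"rx":0,"ry":0,"rz":0,"fingers":-1},{"tx":-0.006,"ty":-0.03,"tz":0,"rx":0,"ry":0,"rz":0,"fingers":-1},{"tx":0,"ty":0,"tz":0,"rx":0,"ry":0,"rz":0,"fingers":-1},{"tx":0,"ty":0,"tz":0,"rx":0,"ry":0,"rz":0,"fingers":-1}])

```text
clock: 27.75
tool_pos: [0.4678, 0.0893, 0.257]
tool_rot: [[-0.995, 0.099, -0.002], [0.099, 0.995, 0.0], [0.002, -0.0, -1.0]]
ft_force: [-0.5, -0.3, -0.9]
opening: 0.146
grasp_force: 88.0
```

Emit:
send_rows(increments=[{"tx":0,"ty":0,"tz":0,"rx":0,"ry":0,"rz":0,"fingers":-1},{"tx":0,"ty":0,"tz":0,"rx":0,"ry":0,"rz":0,"fingers":-1}])

```text
clock: 27.95
tool_pos: [0.468, 0.0906, 0.2577]
tool_rot: [[-0.995, 0.096, -0.001], [0.096, 0.995, 0.0], [0.001, 0.0, -1.0]]
ft_force: [0.4, 1.3, -1.3]
opening: 0.15
grasp_force: 88.0
```

Run:
```python
from h import *
np.set_printoptions(precision=4,suppress=True)
t,_=shot("top");sc,_=shot("scene");s=state();print(s["tool_pos"],s["ft_force"],s["tool_rot"])
cv2.imwrite("pics/t9.png",t);cv2.imwrite("pics/sc9.png",sc)
R=s["tool_rot"];p=s["tool_pos"]; h=p-.019*R[:,2]; tip=h-.175*R[:,0]+.123*R[:,2]; bend=h-.175*R[:,0]
print("tip",tip,proj("top",tip),proj("scene",tip),"bend",proj("top",bend),proj("scene",bend))
yx=np.array([.0795,.9968,0]);pv=np.array([.638,.032,.025])
ball=pv+.0152*yx+[0,0,.0315];print("ball",ball,proj("top",ball),proj("scene",ball),proj("scene",pv),proj("top",pv))
c=np.zeros((600,800,3),np.uint8)
c[:230,:390]=cv2.resize(cv2.imread("pics/top0.png")[130:176,190:268],(390,230),interpolation=cv2.INTER_CUBIC)
c[230:460,:390]=cv2.resize(t[130:176,190:268],(390,230),interpolation=cv2.INTER_CUBIC)
c[:600,400:800]=cv2.resize(sc[120:270,260:360],(400,600),interpolation=cv2.INTER_CUBIC)
cv2.imwrite("pics/m5.png",c)
```

```text
[0.4681 0.0906 0.258 ] [-0.7424 -0.1804 -1.744 ] [[-0.9954  0.0958 -0.0003]
 [ 0.0958  0.9954  0.0001]
 [ 0.0003  0.     -1.    ]]
tip [0.6423 0.0738 0.1539] [212.9663 149.9779] [321.5539 178.0309] bend [208.7048 144.0842] [328.1727 144.0006]
ball [0.6392 0.0472 0.0565] [224.014  154.8712] [309.3111 205.2576] [303.9224 214.6099] [229.2472 156.385 ]
```

View pics/m5.png

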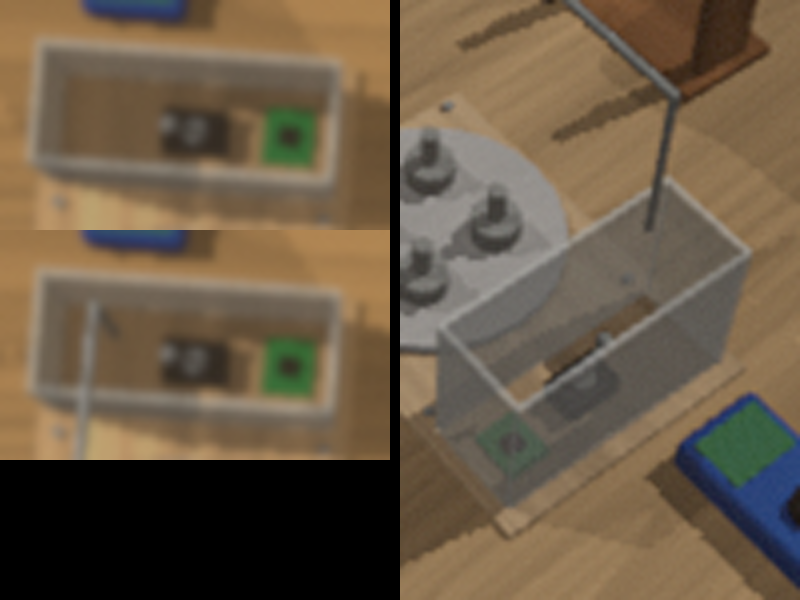

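Emit:
send_rows(increments=[{"tx":0,"ty":0,"tz":0.03,"rx":0,"ry":0,"rz":0,"fingers":-1},{"tx":0,"ty":0,"tz":0.035,"rx":0,"ry":0,"rz":0,"fingers":-1},{"tx":0,"ty":0,"tz":0.03,"rx":0,"ry":0,"rz":0,"fingers":-1},{"tx":0,"ty":0,"tz":0.015,"rx":0,"ry":0,"rz":0,"fingers":-1},{"tx":0,"ty":0,"tz":0,"rx":0,"ry":0,"rz":0,"fingers":-1}])

```text
clock: 28.55
tool_pos: [0.4669, 0.0903, 0.1462]
tool_rot: [[-0.995, 0.096, -0.004], [0.096, 0.995, -0.0], [0.004, -0.0, -1.0]]
ft_force: [0.4, -0.1, -0.1]
opening: 0.144
grasp_force: 88.1
```

Emit:
send_rows(increments=[{"tx":0,"ty":0,"tz":0,"rx":0,"ry":0,"rz":0,"fingers":-1},{"tx":0,"ty":0,"tz":0,"rx":0,"ry":0,"rz":0,"fingers":-1}])

```text
clock: 28.75
tool_pos: [0.4689, 0.0901, 0.1493]
tool_rot: [[-0.995, 0.097, 0.002], [0.097, 0.995, 0.0], [-0.002, 0.0, -1.0]]
ft_force: [-0.6, 0.9, 0.2]
opening: 0.147
grasp_force: 88.1
```

```bash
cat > tip.py <<'E'
from h import *
np.set_printoptions(precision=4,suppress=True)
t,_=shot("top");sc,_=shot("scene");s=state();print(s["clock"],s["tool_pos"],s["ft_force"])
R=s["tool_rot"];p=s["tool_pos"]; h=p-.019*R[:,2]; tip=h-.175*R[:,0]+.123*R[:,2]
d=tip-np.array([.638,.032,.025]);print("tip",tip,"rig rel",d@[.9968,-.0795,0],d@[.0795,.9968,0])
cv2.imwrite("pics/tA.png",t);cv2.imwrite("pics/scA.png",sc)
E
python3 tip.py
```

```text
28.85 [0.4688 0.09   0.1491] [-0.2272 -0.2897 -1.4223]
tip [0.6432 0.073  0.0455] rig rel 0.0019346947083652116 0.04127928907243997
```

Emit:
send_rows(increments=[{"tx":0,"ty":-0.008,"tz":0,"rx":0,"ry":0,"rz":0,"fingers":-1},{"tx":0,"ty":-0.008,"tz":0,"rx":0,"ry":0,"rz":0,"fingers":-1},{"tx":0,"ty":-0.008,"tz":0,"rx":0,"ry":0,"rz":0,"fingers":-1},{"tx":0,"ty":-0.008,"tz":0,"rx":0,"ry":0,"rz":0,"fingers":-1},{"tx":0,"ty":-0.006,"tz":0,"rx":0,"ry":0,"rz":0,"fingers":-1}])

```text
clock: 29.35
tool_pos: [0.4645, 0.0511, 0.1482]
tool_rot: [[-0.995, 0.098, 0.0], [0.098, 0.995, 0.0], [-0.0, 0.0, -1.0]]
ft_force: [0.2, 0.9, -1.2]
opening: 0.141
grasp_force: 88.2
```

Emit:
send_rows(increments=[{"tx":0,"ty":-0.003,"tz":0,"rx":0,"ry":0,"rz":0,"fingers":-1},{"tx":0,"ty":0,"tz":0,"rx":0,"ry":0,"rz":0,"fingers":-1}])

```text
clock: 29.55
tool_pos: [0.4642, 0.0485, 0.1481]
tool_rot: [[-0.995, 0.098, -0.0], [0.098, 0.995, -0.0], [0.0, -0.0, -1.0]]
ft_force: [-0.5, 0.3, -0.8]
opening: 0.145
grasp_force: 88.2
```

Emit:
send_rows(increments=[{"tx":0,"ty":-0.002,"tz":0,"rx":0,"ry":0,"rz":0,"fingers":-1},{"tx":0,"ty":0,"tz":0,"rx":0,"ry":0,"rz":0,"fingers":-1}])

```text
clock: 29.75
tool_pos: [0.464, 0.0471, 0.1481]
tool_rot: [[-0.995, 0.097, -0.0], [0.097, 0.995, -0.0], [0.0, -0.0, -1.0]]
ft_force: [-0.5, 0.9, -0.3]
opening: 0.149
grasp_force: 88.2
```

```bash
python3 tip.py
```

```text
29.85 [0.464  0.0472 0.1481] [-0.5154  2.3658 -0.7083]
tip [0.6382 0.0302 0.044 ] rig rel 0.00032750885840553275 -0.0017643266423361377
```

Emit:
send_rows(increments=[{"tx":0,"ty":-0.002,"tz":0,"rx":0,"ry":0,"rz":0,"fingers":-1},{"tx":0,"ty":0,"tz":0,"rx":0,"ry":0,"rz":0,"fingers":-1}])

```text
clock: 30.05
tool_pos: [0.4638, 0.045, 0.1481]
tool_rot: [[-0.995, 0.097, -0.0], [0.097, 0.995, -0.0], [0.0, -0.0, -1.0]]
ft_force: [-0.1, 1.0, -0.0]
opening: 0.144
grasp_force: 88.2
```

Emit:
send_rows(increments=[{"tx":0,"ty":-0.0015,"tz":0,"rx":0,"ry":0,"rz":0,"fingers":-1},{"tx":0,"ty":0,"tz":0,"rx":0,"ry":0,"rz":0,"fingers":-1}])

```text
clock: 30.25
tool_pos: [0.4636, 0.0436, 0.1481]
tool_rot: [[-0.995, 0.097, -0.0], [0.097, 0.995, 0.0], [0.0, 0.0, -1.0]]
ft_force: [-0.8, 2.2, -0.5]
opening: 0.145
grasp_force: 88.2
```

```bash
python3 tip.py
python3 - <<'E'
from h import *
print(state()["ft_torque"])
a=cv2.imread("pics/tA.png").astype(int);b=cv2.imread("pics/top0.png").astype(int)
# bright ball search in block region
for n,im in(("before",b),("now",a)):
    g=im[148:162,218:240].sum(2)//3; print(n); print(g[4:10])
E
```

```text
30.35 [0.4636 0.0436 0.1481] [-0.7022  2.6882 -0.922 ]
tip [0.6378 0.0267 0.044 ] rig rel 0.0002172132356930843 -0.005333334759423694
[0.66880178 0.3063691  0.38061659]
before
[[ 84  85  83  82  77  70  61  54  52  55  58  60  59  59  60  60  62  71
   84  92  96  96]
 [ 85  84  85  86  89  88  76  61  52  56  64  65  61  52  49  48  52  64
   79  90  98 100]
 [ 85  84  85  91 100 100  85  66  58  66  75  80  72  57  47  45  46  56
   70  81  88  91]
 [ 85  85  85  90  95  93  79  65  62  68  78  82  75  59  47  44  44  52
   66  74  77  83]
 [ 85  85  84  83  80  74  64  58  61  71  77  78  71  57  47  44  45  54
   68  73  76  83]
 [ 85  85  85  79  66  55  48  49  59  72  79  76  65  53  45  43  45  54
   67  72  76  86]]
now
[[ 86  86  86  82  71  57  50  58  89 110  97  71  61  62  64  65  64  72
   86  94  99  96]
 [ 86  86  85  80  68  51  43  55  87 109  95  68  58  61  67  64  59  65
   81  92 100 101]
 [ 86  86  86  79  66  49  43  55  85 105  91  70  66  73  80  76  62  59
   71  81  89  93]
 [ 87  86  86  80  64  47  44  55  83 101  91  74  71  75  80  78  65  58
   68  76  80  84]
 [ 87  87  86  79  62  46  44  58  85 100  93  77  72  67  69  68  58  56
   66  74  77  85]
 [ 86  86  85  78  61  46  45  65  91 101  94  83  71  60  56  54  51  55
   67  74  77  86]]
```

Emit:
send_rows(increments=[{"tx":0,"ty":-0.002,"tz":0,"rx":0,"ry":0,"rz":0,"fingers":-1},{"tx":0,"ty":0,"tz":0,"rx":0,"ry":0,"rz":0,"fingers":-1}])

```text
clock: 30.55
tool_pos: [0.4635, 0.0417, 0.1481]
tool_rot: [[-0.995, 0.097, -0.0], [0.097, 0.995, 0.001], [0.0, 0.001, -1.0]]
ft_force: [-1.5, 4.1, -0.3]
opening: 0.147
grasp_force: 88.5
```

Emit:
send_rows(increments=[{"tx":0,"ty":-0.002,"tz":0,"rx":0,"ry":0,"rz":0,"fingers":-1},{"tx":0,"ty":0,"tz":0,"rx":0,"ry":0,"rz":0,"fingers":-1}])

```text
clock: 30.75
tool_pos: [0.4634, 0.0398, 0.1481]
tool_rot: [[-0.995, 0.097, 0.0], [0.097, 0.995, 0.001], [-0.0, 0.001, -1.0]]
ft_force: [-1.0, 5.8, -0.7]
opening: 0.144
grasp_force: 89.2
```

```bash
python3 tip.py
python3 - <<'E'
from h import *
print(state()["ft_torque"])
a=cv2.imread("pics/tA.png").astype(int)
print((a[148:162,218:240].sum(2)//3)[4:10])
E
```

```text
30.85 [0.4633 0.0398 0.1481] [-1.0813  4.7582 -0.1705]
tip [0.6375 0.023  0.0441] rig rel 0.00022059452126385961 -0.009053903118334825
[1.5404804  0.23404643 0.83426269]
[[ 85  87  85  82  70  56  49  53  69  92  96  79  63  61  64  64  64  74
   86  93  98  97]
 [ 86  86  85  81  68  51  43  47  70  95  97  77  60  61  67  63  58  65
   80  92 100 101]
 [ 85  87  85  80  66  50  42  48  75 100  99  78  66  73  81  75  62  59
   71  82  89  93]
 [ 87  86  86  79  64  48  43  52  84 111 104  81  70  75  81  77  65  59
   68  76  79  84]
 [ 87  86  85  78  62  46  42  55  90 119 110  85  72  68  69  69  59  57
   68  75  76  84]
 [ 86  87  85  77  61  46  42  54  91 120 111  89  72  60  55  54  50  55
   67  74  76  85]]
```

Emit:
send_rows(increments=[{"tx":0,"ty":0.012,"tz":0,"rx":0,"ry":0,"rz":0,"fingers":-1},{"tx":0,"ty":0.015,"tz":0,"rx":0,"ry":0,"rz":0,"fingers":-1},{"tx":0,"ty":0,"tz":-0.035,"rx":0,"ry":0,"rz":0,"fingers":-1},{"tx":0,"ty":0,"tz":-0.04,"rx":0,"ry":0,"rz":0,"fingers":-1},{"tx":0,"ty":0,"tz":-0.037,"rx":0,"ry":0,"rz":0,"fingers":-1}])

```text
clock: 31.35
tool_pos: [0.4661, 0.0665, 0.2617]
tool_rot: [[-0.995, 0.098, 0.0], [0.098, 0.995, -0.002], [-0.001, -0.002, -1.0]]
ft_force: [1.6, -0.6, -0.9]
opening: 0.145
grasp_force: 88.2
```

Emit:
send_rows(increments=[{"tx":0,"ty":0,"tz":0,"rx":0,"ry":0,"rz":0,"fingers":-1},{"tx":0,"ty":0,"tz":0,"rx":0,"ry":0,"rz":0,"fingers":-1}])

```text
clock: 31.55
tool_pos: [0.4665, 0.0664, 0.2605]
tool_rot: [[-0.995, 0.098, 0.002], [0.098, 0.995, -0.001], [-0.002, -0.001, -1.0]]
ft_force: [-0.5, 0.1, -0.9]
opening: 0.147
grasp_force: 88.2
```

```bash
python3 tip.py
python3 - <<'E'
from h import *
np.set_printoptions(precision=4,suppress=True)
s=state();d=np.array([.4371,.3342,.2580])-s["tool_pos"];print("to go",s["tool_rot"].T@d, s["tool_rot"])
a=cv2.imread("pics/tA.png").astype(int)
print((a[148:162,218:240].sum(2)//3)[4:10])
E
```

```text
31.65 [0.4656 0.0664 0.259 ] [-0.1123 -0.0233 -1.9856]
tip [0.6396 0.0493 0.1547] rig rel 0.00025251783523994373 0.017357763073863643
to go [0.0545 0.2637 0.0009] [[-0.9952  0.0976 -0.0016]
 [ 0.0976  0.9952 -0.0006]
 [ 0.0015 -0.0008 -1.    ]]
[[ 91  85  80  77  69  56  49  49  50  55  59  60  60  61  64  64  64  73
   86  94  97  97]
 [ 90  86  84  81  68  52  43  45  51  61  68  69  63  64  68  64  58  66
   81  92 100 101]
 [ 89  86  85  79  65  50  42  44  59  79  91  89  82  83  86  79  62  60
   71  82  89  92]
 [ 88  86  85  80  64  49  43  48  70  94 104 100  93  92  95  85  66  59
   69  76  79  84]
 [ 88  86  85  78  63  47  42  50  74  96 105 101  90  86  85  77  62  57
   67  73  77  84]
 [ 86  86  85  78  61  44  42  48  66  88  98  95  83  70  66  60  52  54
   68  74  77  85]]
```

Emit:
send_rows(increments=[{"tx":0.006,"ty":0.0295,"tz":0,"rx":0,"ry":0,"rz":0,"fingers":-1},{"tx":0.006,"ty":0.0295,"tz":0,"rx":0,"ry":0,"rz":0,"fingers":-1},{"tx":0.006,"ty":0.0295,"tz":0,"rx":0,"ry":0,"rz":0,"fingers":-1},{"tx":0.006,"ty":0.0295,"tz":0,"rx":0,"ry":0,"rz":0,"fingers":-1},{"tx":0.006,"ty":0.0295,"tz":0,"rx":0,"ry":0,"rz":0,"fingers":-1}])

```text
clock: 32.15
tool_pos: [0.4498, 0.2171, 0.2587]
tool_rot: [[-0.995, 0.098, -0.002], [0.098, 0.995, -0.001], [0.002, -0.001, -1.0]]
ft_force: [-0.3, 0.2, -1.2]
opening: 0.147
grasp_force: 88.2
```

Emit:
send_rows(increments=[{"tx":0.006,"ty":0.0295,"tz":0,"rx":0,"ry":0,"rz":0,"fingers":-1},{"tx":0.006,"ty":0.0295,"tz":0,"rx":0,"ry":0,"rz":0,"fingers":-1},{"tx":0.006,"ty":0.0295,"tz":0,"rx":0,"ry":0,"rz":0,"fingers":-1},{"tx":0.006,"ty":0.0275,"tz":0,"rx":0,"ry":0,"rz":0,"fingers":-1},{"tx":0,"ty":0,"tz":0,"rx":0,"ry":0,"rz":0,"fingers":-1}])

```text
clock: 32.65
tool_pos: [0.437, 0.3363, 0.2581]
tool_rot: [[-0.995, 0.095, -0.003], [0.095, 0.995, -0.001], [0.002, -0.001, -1.0]]
ft_force: [0.4, -0.6, -1.5]
opening: 0.148
grasp_force: 88.3
```

Emit:
send_rows(increments=[{"tx":0,"ty":0,"tz":0,"rx":0,"ry":0,"rz":0,"fingers":-1},{"tx":0,"ty":0,"tz":0,"rx":0,"ry":0,"rz":0,"fingers":-1}])

```text
clock: 32.85
tool_pos: [0.4377, 0.3332, 0.2594]
tool_rot: [[-0.995, 0.098, -0.001], [0.098, 0.995, -0.001], [0.001, -0.001, -1.0]]
ft_force: [0.2, 0.3, -2.0]
opening: 0.146
grasp_force: 88.3
```

```bash
python3 tip.py
python3 - <<'E'
from h import *
np.set_printoptions(precision=4,suppress=True)
s=state();d=np.array([.4371,.3342,.129])-s["tool_pos"];print("to go",s["tool_rot"].T@d, s["tool_rot"])
sc=cv2.imread("pics/scA.png");R=s["tool_rot"];h=s["tool_pos"]-.019*R[:,2];b=h-.175*R[:,0]
print(proj("scene",b),proj("scene",b+.123*R[:,2]))
for r in range(-3,30,4):
    v=int(proj("scene",b)[1])+r;u=int(proj("scene",b)[0]);print(v,sc[v,u-14:u+10].astype(int).sum(1)//3, u-14)
E
```

```text
32.95 [0.438  0.3331 0.2599] [ 0.6412 -0.4658 -1.5609]
tip [0.6121 0.3158 0.1559] rig rel -0.048378147600625164 0.28084277851347644
to go [0.001  0.0011 0.1309] [[-0.9952  0.0983 -0.0003]
 [ 0.0983  0.9952 -0.0005]
 [ 0.0003 -0.0005 -1.    ]]
[386.9661  86.9903] [375.4188 123.1818]
83 [10 19 30 29 22 22 27 38 49 63 77 89 86 53 35 31 34 41 37 39 68 96 97 94] 372
87 [140 141 140 140 137 139 139 141 140 142 132  94  90  75  61  68  85  94
  94  93  92  96  95  96] 372
91 [82 82 80 81 80 79 74 75 75 73 69 69 68 54 51 63 69 66 68 69 67 67 68 71] 372
95 [114 110 111 111 114 116 119 116 102  76  74  66  54  57  72  73  73  75
  72  75  77  79  79  82] 372
99 [102 102 102 103 106 104 102 102 104  93  58  57  62  73  74  71  73  76
  80  81  80  76  77  89] 372
103 [107 105 103 102 103 104 103 106  95  62  53  61  58  58  59  58  67  80
  80  88 109 114 108 105] 372
107 [104 104 102  99 101 101 101  86  57  63  92 103  97  97 101 114 115 110
 107 106 106 109 108 109] 372
111 [100  99  98  99  99 100  81  55  73 106 108 106 104 100 108 113 108 107
 107 107 108 106 106 107] 372
115 [105 106 108 108 100  71  54  80 105 107 105 104 103 108 115 108 107 104
 106 106 108 110 111 111] 372
```

Emit:
send_rows(increments=[{"tx":0.001,"ty":0.001,"tz":0.035,"rx":0,"ry":0,"rz":0,"fingers":-1},{"tx":0,"ty":0,"tz":0.035,"rx":0,"ry":0,"rz":0,"fingers":-1},{"tx":0,"ty":0,"tz":0.015,"rx":0,"ry":0,"rz":0,"fingers":-1},{"tx":0,"ty":0,"tz":0,"rx":0,"ry":0,"rz":0,"fingers":-1},{"tx":0,"ty":0,"tz":0,"rx":0,"ry":0,"rz":0,"fingers":-1}])

```text
clock: 33.45
tool_pos: [0.4373, 0.3347, 0.1758]
tool_rot: [[-0.995, 0.098, 0.0], [0.098, 0.995, 0.0], [-0.0, 0.0, -1.0]]
ft_force: [0.1, 0.2, -0.3]
opening: 0.147
grasp_force: 88.3
```

Emit:
send_rows(increments=[{"tx":0,"ty":-0.0004,"tz":0.02,"rx":0,"ry":0,"rz":0,"fingers":-1},{"tx":0,"ty":0,"tz":0.015,"rx":0,"ry":0,"rz":0,"fingers":-1},{"tx":0,"ty":0,"tz":0.009,"rx":0,"ry":0,"rz":0,"fingers":-1},{"tx":0,"ty":0,"tz":0,"rx":0,"ry":0,"rz":0,"fingers":-1},{"tx":0,"ty":0,"tz":0,"rx":0,"ry":0,"rz":0,"fingers":-1}])

```text
clock: 33.95
tool_pos: [0.4374, 0.3348, 0.1322]
tool_rot: [[-0.995, 0.097, 0.001], [0.097, 0.995, 0.001], [-0.001, 0.001, -1.0]]
ft_force: [0.2, 0.1, -0.6]
opening: 0.144
grasp_force: 88.3
```

Emit:
send_rows(increments=[{"tx":0,"ty":0,"tz":0.001,"rx":0,"ry":0,"rz":0,"fingers":-1},{"tx":0,"ty":0,"tz":0,"rx":0,"ry":0,"rz":0,"fingers":-1}])

```text
clock: 34.15
tool_pos: [0.4372, 0.3348, 0.1307]
tool_rot: [[-0.995, 0.097, 0.001], [0.097, 0.995, 0.001], [-0.001, 0.001, -1.0]]
ft_force: [-0.3, -0.1, -1.5]
opening: 0.144
grasp_force: 88.3
```

Emit:
send_rows(increments=[{"tx":0,"ty":0,"tz":0.001,"rx":0,"ry":0,"rz":0,"fingers":-1},{"tx":0,"ty":0,"tz":0,"rx":0,"ry":0,"rz":0,"fingers":-1}])

```text
clock: 34.35
tool_pos: [0.4369, 0.3347, 0.1292]
tool_rot: [[-0.995, 0.097, 0.0], [0.097, 0.995, 0.0], [-0.0, 0.0, -1.0]]
ft_force: [0.2, -0.8, -1.4]
opening: 0.143
grasp_force: 88.3
```

Emit:
send_rows(increments=[{"tx":0,"ty":0,"tz":0.0007,"rx":0,"ry":0,"rz":0,"fingers":-1},{"tx":0,"ty":0,"tz":0,"rx":0,"ry":0,"rz":0,"fingers":-1}])

```text
clock: 34.55
tool_pos: [0.437, 0.3347, 0.1289]
tool_rot: [[-0.995, 0.097, 0.001], [0.097, 0.995, 0.0], [-0.001, 0.0, -1.0]]
ft_force: [-2.2, -0.1, 4.7]
opening: 0.145
grasp_force: 89.2
```

Seated. Release, rise, and check from the fixed cameras.

Emit:
send_rows(increments=[{"tx":0,"ty":0,"tz":0,"rx":0,"ry":0,"rz":0,"fingers":-0.2},{"tx":0,"ty":0,"tz":0,"rx":0,"ry":0,"rz":0,"fingers":-0.2},{"tx":0,"ty":0,"tz":0,"rx":0,"ry":0,"rz":0,"fingers":-0.2},{"tx":0,"ty":0,"tz":-0.03,"rx":0,"ry":0,"rz":0,"fingers":-0.2},{"tx":0,"ty":0,"tz":-0.05,"rx":0,"ry":0,"rz":0,"fingers":0}])

```text
clock: 35.05
tool_pos: [0.4356, 0.3339, 0.2065]
tool_rot: [[-0.995, 0.097, -0.006], [0.097, 0.995, -0.003], [0.005, -0.004, -1.0]]
ft_force: [0.5, -0.4, 0.8]
opening: 0.497
grasp_force: 0.0
```

Emit:
send_rows(increments=[{"tx":0,"ty":0,"tz":-0.043,"rx":0,"ry":0,"rz":0,"fingers":0},{"tx":0,"ty":0,"tz":0,"rx":0,"ry":0,"rz":0,"fingers":0},{"tx":0,"ty":0,"tz":0,"rx":0,"ry":0,"rz":0,"fingers":0},{"tx":0,"ty":0,"tz":0,"rx":0,"ry":0,"rz":0,"fingers":0}])

```text
clock: 35.45
tool_pos: [0.4365, 0.3344, 0.2502]
tool_rot: [[-0.995, 0.097, -0.002], [0.097, 0.995, -0.001], [0.002, -0.001, -1.0]]
ft_force: [-0.0, -1.0, 0.2]
opening: 0.501
grasp_force: 0.0
```

```bash
python3 tip.py
python3 - <<'E'
from h import *
np.set_printoptions(precision=4,suppress=True)
w,i=shot("wrist"); m=(w.max(2)<60)
for r in (105,135,165): 
    c=np.where(m[r,240:285])[0]+240; print(r,c.min(),c.max(),onz("wrist",c.mean(),r,.156,i))
def diff(a,b,box):
    x0,y0,x1,y1=box; return np.abs(a[y0:y1,x0:x1].astype(int)-b[y0:y1,x0:x1]).sum(2)
t=cv2.imread("pics/tA.png");t8=cv2.imread("pics/t8.png");sc=cv2.imread("pics/scA.png");s8=cv2.imread("pics/sc8.png");s0=cv2.imread("pics/scene0.png")
def rep(n,a,b,box):
    d=diff(a,b,box); print(n,"max",d.max(),"n>60",(d>60).sum())
rep("pan top",t,t8,(190,170,262,240)); rep("pan scene",sc,s8,(230,145,305,215))
rep("bay scene",sc,s8,(270,165,345,245)); rep("breaker scene",sc,s8,(95,240,180,320)); rep("rod scene",sc,s0,(312,70,380,155))
rep("bystanders scene",sc,s0,(80,170,265,355)); rep("breaker vs start",sc,s0,(95,240,180,320)); rep("mug",sc,s0,(172,300,222,355)); rep("tape,meter",sc,s0,(270,215,390,310))
E
```

```text
35.55 [0.4364 0.3344 0.25  ] [-0.2627  0.0687 -0.1466]
tip [0.6104 0.3172 0.1456] rig rel -0.05021173900025671 0.28212710850381256
105 253 266 [0.3628 0.3409 0.156 ]
135 254 266 [0.3873 0.3389 0.156 ]
165 254 266 [0.4134 0.3364 0.156 ]
pan top max 58 n>60 0
pan scene max 199 n>60 38
bay scene max 199 n>60 12
breaker scene max 36 n>60 0
rod scene max 66 n>60 4
bystanders scene max 259 n>60 4583
breaker vs start max 40 n>60 0
mug max 24 n>60 0
tape,meter max 32 n>60 0
```

Run:
```python
from h import *
t=cv2.imread("pics/tA.png");t0=cv2.imread("pics/top0.png");sc=cv2.imread("pics/scA.png");s8=cv2.imread("pics/sc8.png");s0=cv2.imread("pics/scene0.png")
def rep(n,a,b,x0,y0,x1,y1):
    d=np.abs(a[y0:y1,x0:x1].astype(int)-b[y0:y1,x0:x1]).sum(2); y,x=np.where(d>60); print(n,len(x),(x.min()+x0,y.min()+y0,x.max()+x0,y.max()+y0) if len(x) else '')
rep("cutter sc",sc,s0,125,203,148,255);rep("cutter top",t,t0,325,215,352,262);rep("battery",sc,s0,370,170,398,195);rep("bay vs 8",sc,s8,270,165,345,245);rep("by vs s8",sc,s8,80,170,265,355);rep("rod",sc,s0,312,70,380,155)
rep("lever top",t,t0,335,175,392,217)
```

```text
cutter sc 0 
cutter top 0 
battery 0 
bay vs 8 12 (np.int64(301), np.int64(203), np.int64(312), np.int64(212))
by vs s8 46 (np.int64(84), np.int64(170), np.int64(236), np.int64(204))
rod 4 (np.int64(332), np.int64(74), np.int64(373), np.int64(86))
lever top 0
```

```bash
python3 -c "
from bench import *
print(sign_off())"
```

```text
the job is handed in; nothing more can be done
None
```

The job was handed in at about 36 s: the breaker was tested and its lever reset, all four weights stand on the plate, the toggle was pushed over to on with the rod, and the rod is back on its rest. My last camera check showed nothing else moved, but the sign-off gave no verdict.

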